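Lever a gauge stand's heavy base up onto its spring prop

TASK

Prop up the front of the gauge stand's heavy base plate so that its underside can be cleaned: take the pry bar by its handle, put its tip under the middle of the plate's front edge with the bar resting over the fulcrum block, and press the handle down gently until the spring prop at the plate's side swings in under the tab; do not force the plate against the hook above. Then let the plate down onto the prop, draw the bar out and lay it flat on the worktop, clear of the plate and the block, without touching the stand with the gripper or disturbing the other things.

Things in the scene. Friction and masses are not known exactly. Their poses are not given: they have to be found in the camera images.
- stand: the fixed part of the gauge stand (rear hinge bracket and a slotted upright), immovable. Origin: on the worktop, straight under the middle of the base plate's front edge as it rests. Its x points horizontally from that edge back to the hinge (which lies at x 130, 30 up), y to the left along the edge, z up. The slotted upright stands at x 56, y 105, 86 high.
- lip (a point): middle of the lower front edge of the heavy grey base plate (118 deep, 120 wide, 28 thick; a post with a dial gauge stands on its rear half, up to 195 high). At rest 16 above the worktop, and there is free space under it for the first 50 behind the edge. Axes as the stand's while at rest; it tilts with the plate. The plate weighs 2 to 4 kg.
- base_plate (a joint): tilt of the base plate about its rear hinge, rad; 0 = lying at rest, grows as the front edge is raised. Somewhere from 0.03 to 0.16 the prop swings in (the keeper that carries prop and hook is set to a different height each time); only 2 to 3 mm higher the fixed hook over the tab stops the plate hard, so go by what the prop does and by the force.
- prop (a joint): the spring prop, a small upright steel arm 12 wide, 5 thick, 30 long, pivoted at its foot on the keeper at the plate's left (stand x 16, y 72). About 0.2 to 0.65 rad while the side tab of the lowered plate holds it aside; snaps to 0 (upright, under the tab) once the tab has been raised past its top, and then carries the plate.
- fulcrum_top (a point): centre of the top of the loose steel fulcrum block (0.6 kg): foot 40 by 60, 22 high, with a half-round ridge of radius 10 on it, along the block's y axis; this point is the ridge's crest, 32 above the block's underside. It stands with its crest 50 to 63 in front of the plate's edge, ridge about parallel to it, already in the right place.
- bar_mid (a point): middle of the loose pry bar (0.2 kg, 270 long), 5 above its flat underside. x points along the bar to the tip, z up from the flat underside. The blade is 20 wide and 10 thick; the last 43 before the tip are 6 thick (flat underside, thinned from above).
- bar_handle (a point): centre of the pry bar's black handle, 22 wide, 24 high, 90 long, 12 above the bar's underside; 90 behind the bar's middle. Axes as bar_mid. A firm grip (about 90 N) keeps the bar from sagging.
- bar_tip (a point): end of the pry bar's tip, half-way up its 6 thickness; 135 ahead of the bar's middle, 225 ahead of the handle centre. Axes as bar_mid.
- tin: white round tin, 62 across, 34 high, a bystander; origin under its centre
- jar: small sample jar, 49 across, 60 high, a bystander; origin under its centre
- timer: small white lab timer, 64 square, 17 high, a bystander; origin under its centre
- bar: the pry bar as a whole; origin under its middle, on the flat underside; axes as bar_mid
- fulcrum: the fulcrum block as a whole; origin under its centre, axes as fulcrum_top
Not all that is in view belongs to the job. Of the things that look like the fulcrum, the largest one is meant.

How it is judged (in metres and radians):
On the way, in this order (a step that is already met when the one before it is completed fails the run):
1. the bar, resting over the fulcrum block, carries the base plate's raised front edge (contact force between bar and fulcrum above 4 N and contact force between bar and stand above 4 N and value of joint base_plate above 0.01 rad), for 0.1 s.
2. the prop has swung in under the tab (value of joint prop below 0.06 rad and value of joint base_plate above 0.025 rad), for 0.1 s.
At the end, for the whole second after the job is handed in: The base plate is raised by at least 0.025 rad and rests on the prop, which stands upright (within 0.08 rad of 0) under the tab; the pry bar lies still and flat on the worktop (within about 3 degrees), its tip out from under the plate, touching neither the stand nor the fulcrum block (value of joint prop below 0.08 rad and value of joint base_plate above 0.025 rad and contact force between bar and stand below 0.1 N and contact force between bar and fulcrum below 0.1 N and height (world z) of bar_mid between -0.01 and 0.012 m and angle between bar_mid's own z axis and vertical below 0.06 rad and linear speed of bar below 0.02 m/s and not (x of bar_tip in the frame of stand above -0.005 m and y of bar_tip in the frame of stand between -0.07 and 0.07 m)).
It fails at once if the plate is forced: the bar presses on it with more than 45 N (contact force between bar and stand above 45 N).
It fails at once if the gripper or arm touches the gauge stand (contact force between any of the arm, the fingers and stand above 1 N).
It fails at once if the plate is let drop (velocity of joint base_plate below -0.8 rad/s).
It fails at once if the tin, the jar or the timer is shifted by more than 20 mm (distance of any of tin, jar, timer from where it was at the start of the episode above 0.02 m).
It also fails if it takes over 64 s, if anything falls off the work surface, if the arm or the gripper's body presses on something with over 40 N, if the wrist force passes 120 N, or if a joint passes its speed limit or range.

ROBOT

A 6-joint arm with a two-finger parallel gripper is mounted at the origin on a cart in front of the work surface, level with it; the furniture and walls round the work are solid. World frame = base frame: x ahead of the robot, y to its left, z up, the work surface at z = 0. Lengths are in mm, angles in rad, forces in N, time in s.
With the tool pointing down it reaches from about 400 to 925 mm from the base axis. Payload 12.5 kg.
Tool frame: the origin (TCP) lies at the very end of the fingers, on their centre line; the grasp point (between the pads) lies 19 mm behind it; z points along the fingers, y is the direction in which the jaws open and shut (so a half turn about z gives the same grasp; the last joint's range is limited). The gripper opens to 95 mm and grips with 3 to 60 N. Pads are 20 mm wide; open, the fingers measure 119 mm over their backs; the gripper's body (75 mm by 180 mm) begins 59 mm behind the grasp point.
Start: joints at [1.127, 0.491, 1.559, -0, 1.092, -0.106], TCP at [207.117, 589.703, 214.661] pointing down, gripper open.
Joint ranges: [-3.1, 3.1], [-0.84, 2.19], [0.05, 2.79], [-1.13, 4.28], [0.06, 2.93], [-2.69, 2.69]. Speed limits (rad/s): [2.22, 2.22, 2.79, 3.14, 3.14, 3.14].

INTERFACE

Orientations are given as [roll, pitch, yaw] about the fixed x, y, z axes, in that order (R = Rz(yaw) Ry(pitch) Rx(roll)).
In Python, from cell import env, read_camera, get_calibration gives the robot as it stands.
- The arm moves only by the tool arm_command, never from a script. Its argument "targets" is a list of rows, each a list of 3 entries, a list of its own where there are three numbers: the turn, a rotation vector about the tool's x, y, z in rad, then the shift along the tool's x, y, z in m, then the closure in counts, from 0 (fully open) to 255 (shut). In form: [[[rx, ry, rz], [tx, ty, tz], fingers], ...]. A call has 1 to 8 rows; each row is the pose to reach, as a shift and turn from the pose commanded when the call began, along the tool's axes at that moment; what a row does not reach only later rows make up. A row lasts 1/10 s, in which the tool goes at most 50 mm and 8.59 degrees, less where a joint would pass 70% of its speed; a pose out of reach is approached as far as the arm can. A call with a gripper value outside its range is refused whole. The fingers move at their own pace and stop on an object; the grip force is fixed at half the most. Time passes only in rows, so rows that repeat a pose let the fingers close. It gives the time, the measured TCP pose, the force and the opening at its end, in the units of the state.
- env.state(): the state, without advancing time (a new reading comes with each control period).
- read_camera(name): name is "scene" or "side" or "wrist"; returns (picture, depth): 400x640x3 uint8, blue, green, red; 400x640 float32, mm along the optical axis (not along the pixel's ray), 0 where there is no reading.
- get_calibration(name): a dict with "vfov" (degrees; the focal length in pixels is half the picture's height over the tangent of half this angle, whatever the lens; pixels are square), "cx", "cy" (the principal point, pixels), "k1" (the pictures are not rectified: a ray, as slopes to the right and down, at radius r is drawn at 1 + k1 r^2 times it, then the intrinsics apply), "world_from_camera" (4x4, takes a point from camera to world coordinates). Camera axes: x right, y down, z forward; pixel columns grow to the right and rows downward; lengths in mm; the calibration is good to about 2 mm. A picture is of the moment at which its call begins: read the wrist's pose just before it. get_calibration takes no time and is no camera call; for the wrist camera it gives the pose at the moment of the call.
- env.job_done(): hands the job in, once; it reports no verdict.
The state is a dict: "t": time; "joints": joint angles; "qvel": joint speeds; "tau": joint torques, N m; "eef_pos": TCP position; "tcp_rot": TCP orientation; "ft_force": force on the tool from outside, world axes, zero at the start; "moment": the same for the moment, N m; "opening": opening from 0.0 (shut) to 1.0 (fully open).
Only numpy, scipy, OpenCV 4.12 (cv2) and the standard library are available. Lean on these libraries where they do the work, as an engineer would, in place of code of your own. Each camera call takes 0.05 s, during which the arm holds its last target.

## Working session

There is one attempt and no reset: what is moved stays moved. The work goes in short steps, Python scripts to look and compute and a tool call to move; the robot and the scene stay as the last step left them, time stands still between calls to the robot, and variables do not carry over. Pictures are saved under pics/ and viewed, and the job is handed in when it is done.

Besides the shell and the picture viewer there is one more tool, called as name(argument=value, ...) on one line, values as JSON. arm_command: Moves the arm, as the interface text tells. Its arguments: {"type":"object","properties":{"targets":{"type":"array"}},"required":["targets"]}

```bash
ls; mkdir -p pics
cat > h.py <<'E'
import numpy as np, cv2
from cell import env, read_camera, get_calibration
from scipy.spatial.transform import Rotation as R
def ray(cal,u,v):
    f=200/np.tan(np.radians(cal["vfov"]/2)); d=np.array([(u-cal["cx"])/f,(v-cal["cy"])/f])
    p=d.copy()
    for _ in range(30): p=d/(1+cal["k1"]*(p@p))
    T=np.array(cal["world_from_camera"]); return T[:3,3],T[:3,:3]@np.array([p[0],p[1],1.])
def onz(cal,u,v,z):
    o,d=ray(cal,u,v); return o+d*(z-o[2])/d[2]
def dep(cal,D,u,v):
    o,d=ray(cal,u,v); return o+d*D[int(round(v)),int(round(u))]
def proj(cal,P):
    T=np.array(cal["world_from_camera"]); f=200/np.tan(np.radians(cal["vfov"]/2))
    c=T[:3,:3].T@(np.array(P,float)-T[:3,3]); s=c[:2]/c[2]; s=s*(1+cal["k1"]*(s@s)); return s*f+[cal["cx"],cal["cy"]]
def cloud(cal,D):
    f=200/np.tan(np.radians(cal["vfov"]/2))
    v,u=np.mgrid[0:400,0:640]; d=np.stack([(u-cal["cx"])/f,(v-cal["cy"])/f],-1); p=d.copy()
    for _ in range(30): p=d/(1+cal["k1"]*(p**2).sum(-1,keepdims=True))
    c=np.concatenate([p,np.ones((400,640,1))],-1)*D[...,None]
    T=np.array(cal["world_from_camera"]); P=c@T[:3,:3].T+T[:3,3]; P[D<=0]=np.nan; return P
E
python3 - <<'E'
from h import *
print(env.state())
for n in ["scene","side","wrist"]:
    c=get_calibration(n); print(n,c); p,d=read_camera(n); cv2.imwrite(f"pics/{n}0.png",p); np.savez(f"{n}0.npz",p=p,d=d,cal=np.array(c,dtype=object))
E
```

```text
pics
{'t': 0.0, 'joints': array([ 1.12738954e+00,  4.91569458e-01,  1.55945452e+00, -2.89134233e-06,
        1.09169875e+00, -1.05597485e-01]), 'qvel': array([ 0.000104  ,  0.00150279, -0.00089696, -0.00023345, -0.00174947,
       -0.00141407]), 'tau': array([-5.72866084e-04, -6.12651300e+01, -2.58188832e+01,  6.91056973e-02,
        4.82045521e-02, -6.87967690e-05]), 'eef_pos': array([207.00968078, 589.46109963, 214.05385336]), 'tcp_rot': array([-3.14046860e+00, -1.16562055e-04,  2.80378462e+00]), 'ft_force': array([0.12949431, 0.81904473, 0.20040724]), 'moment': array([-0.01157165,  0.03364047, -0.00868054]), 'opening': 1.0004592819601372}
scene {'vfov': 46.87515052847009, 'cx': 319.3247359944203, 'cy': 201.18011961334966, 'k1': 0.0011645254992387391, 'world_from_camera': array([[-5.14879385e-01, -5.16628236e-01,  6.84101224e-01,
        -3.53883932e+02],
       [-8.57217505e-01,  3.18462977e-01, -4.04672066e-01,
         9.07638207e+02],
       [-8.79589679e-03, -7.94780849e-01, -6.06832789e-01,
         7.64618920e+02],
       [ 0.00000000e+00,  0.00000000e+00,  0.00000000e+00,
 
[... 280 characters left out ...]
920e-01,  5.17870544e-01,
        -5.89311065e+00],
       [-9.80656839e-05, -5.65248534e-01, -8.24920654e-01,
         7.78712943e+02],
       [ 0.00000000e+00,  0.00000000e+00,  0.00000000e+00,
         1.00000000e+00]])}
wrist {'vfov': 71.27683191654828, 'cx': 318.87040734509776, 'cy': 199.9114739865372, 'k1': -0.007541948292201593, 'world_from_camera': array([[ 3.31344235e-01,  9.10559355e-01,  2.47169292e-01,
         1.36158884e+02],
       [ 9.43509170e-01, -3.19438753e-01, -8.80302712e-02,
         6.13681183e+02],
       [-1.20133659e-03,  2.62374816e-01, -9.64965291e-01,
         3.85027570e+02],
       [ 0.00000000e+00,  0.00000000e+00,  0.00000000e+00,
         1.00000000e+00]])}
```

View pics/scene0.png

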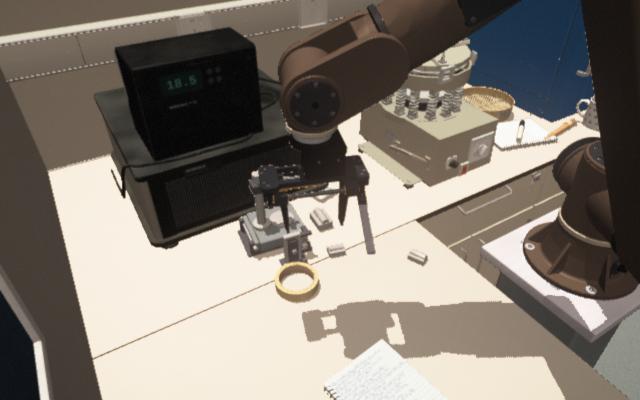

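View pics/side0.png

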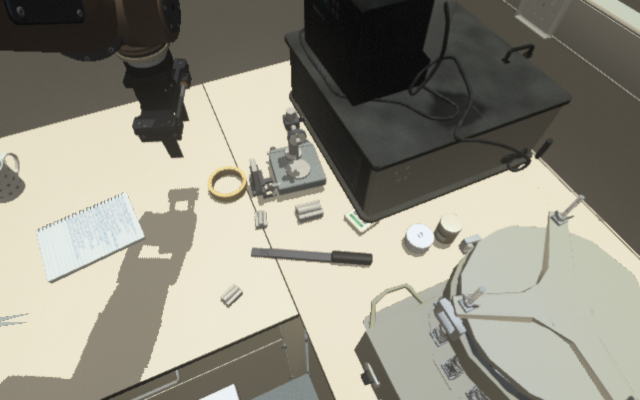

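View pics/wrist0.png

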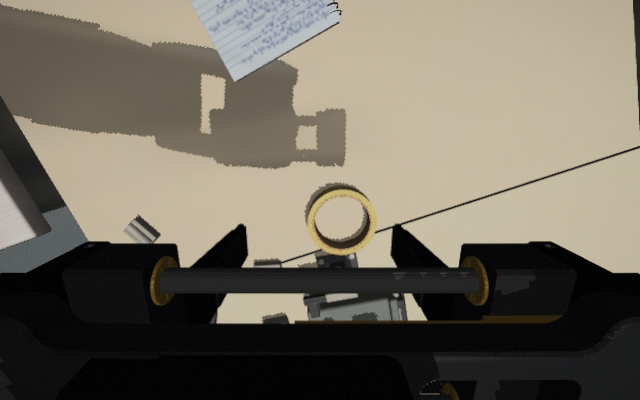

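Run:
```python
from h import *
z=np.load("side0.npz",allow_pickle=True); p=z["p"]
cv2.imwrite("pics/sidecrop.png",cv2.resize(p[95:305,205:475],None,fx=2.9,fy=2.8,interpolation=cv2.INTER_CUBIC))
```

```text
(no output)
```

View pics/sidecrop.png

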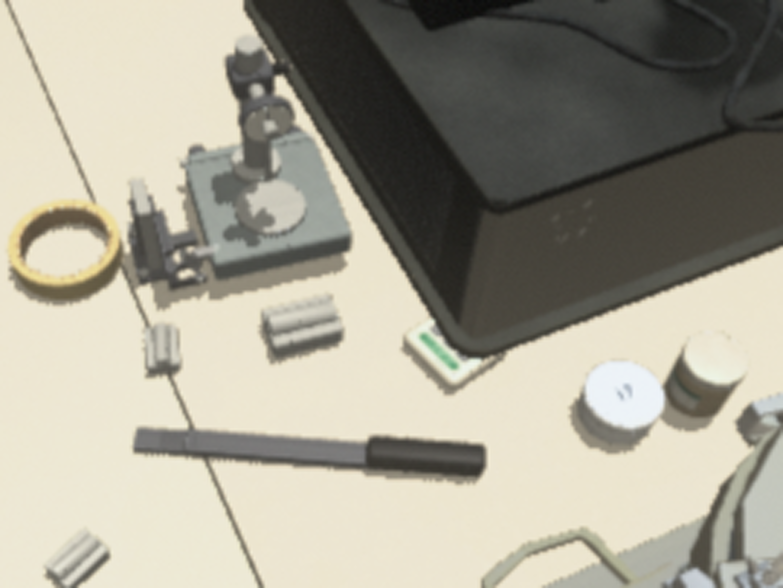

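Candidates for the fulcrum in the side view: A (309,210), B (261,219) and C (231,295). A looks the largest and sits in front of the plate. The bar runs from its tip at (253,252) to its handle at (352,258). Next I'll measure them.

Run:
```python
from h import *
z=np.load("side0.npz",allow_pickle=True); p=z["p"]; D=z["d"]; cal=z["cal"].item()
P=cloud(cal,D)
pl=P[300:330,150:220].reshape(-1,3)
for u,v in [(60,180),(200,130),(230,350),(330,290),(300,240),(250,230),(380,250)]: print((u,v),P[v,u].round(1))
# objects: height mask near region
def blob(u0,u1,v0,v1,zmin,zmax):
    s=P[v0:v1,u0:u1]; m=(s[...,2]>zmin)&(s[...,2]<zmax); q=s[m]; 
    if len(q)<5: print("none");return
    r=cv2.minAreaRect(q[:,:2].astype(np.float32)); print((u0,u1,v0,v1),len(q),"rect",np.round(r[0],1),np.round(r[1],1),round(r[2],1),"z",np.percentile(q[:,2],[5,50,95]).round(1)); return q
blob(292,330,197,222,5,50);blob(292,330,197,222,26,50)
blob(250,272,208,232,5,50);blob(215,246,283,310,5,50)
blob(330,380,245,270,14,40); blob(245,380,243,270,6,40);blob(245,335,243,270,4,40)
# plate top rect
blob(255,330,135,195,36,50)
```

```text
(60, 180) [-120.4  792.5    1.1]
(200, 130) [252.6 821.8   1.4]
(230, 350) [ 148.2  250.4 -112.7]
(330, 290) [389.4 249.9   0.6]
(300, 240) [376.9 385.9   1. ]
(250, 230) [279.7 456.1   2.8]
(380, 250) [533.7 290.3  -0.6]
(292, 330, 197, 222) 452 rect [424.6 443.7] [41.  60.5] 84.0 z [ 9.4 23.1 32.9]
(292, 330, 197, 222) 159 rect [424.5 443.9] [18.5 55.8] 83.6 z [26.8 30.8 34. ]
(250, 272, 208, 232) 197 rect [311.8 470.6] [42.  26.8] 74.2 z [ 8.7 16.6 22.4]
(215, 246, 283, 310) 274 rect [189.5 318.3] [51.2 27.1] 24.6 z [ 8.7 16.5 22.6]
(330, 380, 245, 270) 424 rect [461.7 294.5] [23.9 89.5] 61.6 z [16.7 23.9 26.3]
(245, 380, 243, 270) 1162 rect [383.  337.1] [ 24.  268.6] 61.5 z [ 7.  11.6 25.5]
(245, 335, 243, 270) 768 rect [345.1 354.2] [ 42.7 187.8] 56.4 z [ 5.6 10.2 14. ]
(255, 330, 135, 195) 1695 rect [431.6 572. ] [148.1 201.6] 87.6 z [39.1 44.4 49.2]
```

Run:
```python
from h import *
z=np.load("side0.npz",allow_pickle=True); p=z["p"]; D=z["d"]; cal=z["cal"].item()
P=cloud(cal,D)
def top(P,zmin,zmax,x0,x1,y0,y1,w,s=3):
    X=P.reshape(-1,3); m=(X[:,2]>zmin)&(X[:,2]<zmax)&(X[:,0]>x0)&(X[:,0]<x1)&(X[:,1]>y0)&(X[:,1]<y1); return X[m]
im=np.zeros((600,800,3),np.uint8)+60
x0,y0,s=250,250,2.0
X=P.reshape(-1,3);C=p.reshape(-1,3)
for q,c in zip(X,C):
    if not np.isfinite(q).all() or q[2]>230: continue
    u=int((q[0]-x0)*s); v=int(600-(q[1]-y0)*s)
    if 0<=u<799 and 0<=v<599: im[v:v+2,u:u+2]=c
for k in range(250,650,50): cv2.putText(im,str(k),(int((k-x0)*s),598),0,.4,(0,0,255),1)
for k in range(250,550,50): cv2.putText(im,str(k),(0,int(600-(k-y0)*s)),0,.4,(0,0,255),1)
cv2.imwrite("pics/top.png",im)
# plate: points z 42..47
q=top(P,41,47,380,520,490,640,0)
h,xe,ye=np.histogram2d(q[:,0],q[:,1],bins=[14,15],range=[[370,510],[490,640]]); print(h.astype(int).T[::-1])
# front face/top boundary per x col
for x in range(380,520,8):
    s=q[(abs(q[:,0]-x)<4)]; 
    if len(s)>3: print(x, s[:,1].min().round(1), len(s))
for a in ("scene",):
  zz=np.load(a+"0.npz",allow_pickle=True); c=zz["cal"].item(); PP=cloud(c,zz["d"])
  cv2.imwrite("pics/scenecrop.png",cv2.resize(zz["p"][150:300,210:400],None,fx=4,fy=4,interpolation=cv2.INTER_CUBIC))
```

```text
[[ 0  0  3  8  8  4  4  2  0  0  0  0  2  1]
 [ 0  0  8  9 10  9  8  3  0  0  3  5 10  1]
 [ 0  3 10 12 12 11  0  0  0  1  8  8  8  6]
 [ 0  2 13 12  8  9  0  0  0  0 12 12 13  5]
 [ 0  5 14 12 11  8  0  0  0  2 11 12 10 10]
 [ 0  8 10 11 12  9  2  0  0  6 11 10 13  4]
 [ 0  8 12 14 10  4  0  0  1  9 10  9 12  4]
 [ 0 10 12 13  3  0  0  0  0  3 11 12  8  4]
 [ 0 15 12 13  3  0  0  0  0  0 10 12 13  0]
 [ 0 12 15 12  2  0  0  0  0  1 11 13 12  0]
 [ 0 12 12 15  5  0  1  0  0  3 12 10 11  0]
 [ 0 15 12 12 11  5  1  0  6 11 13 13 10  0]
 [ 0 15 14 13 15 13 13 12 12 14 13 12  6  0]
 [ 0  2  3  7 10 13 13 13 17 15 12 12  5  0]
 [ 0  0  0  0  0  0  0  0  0  3  6  9  2  0]]
380 509.8 32
388 509.8 106
396 507.2 119
404 505.8 128
412 505.3 115
420 504.1 84
428 503.9 54
436 502.5 29
444 502.3 25
452 500.2 26
460 500.6 35
468 496.6 73
476 496.9 118
484 495.9 126
492 495.5 117
500 528.0 70
508 590.0 6
```

View pics/top.png

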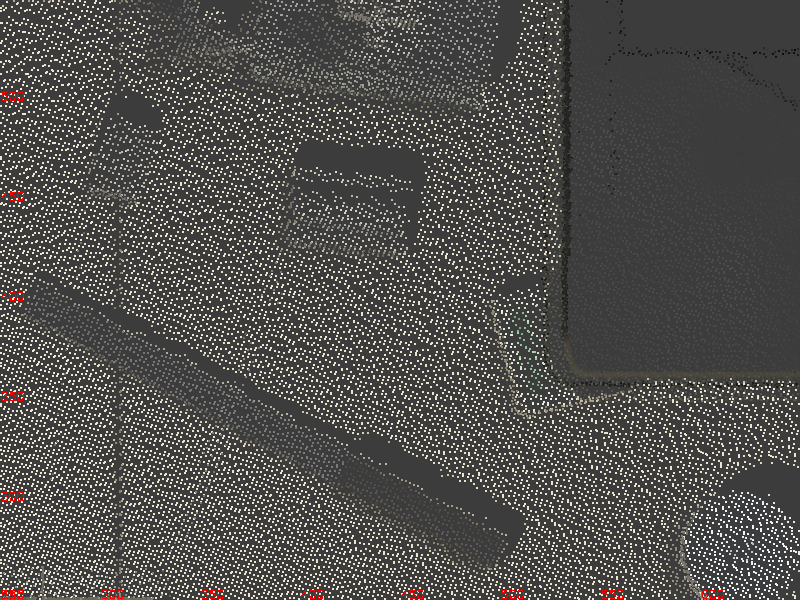

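View pics/scenecrop.png

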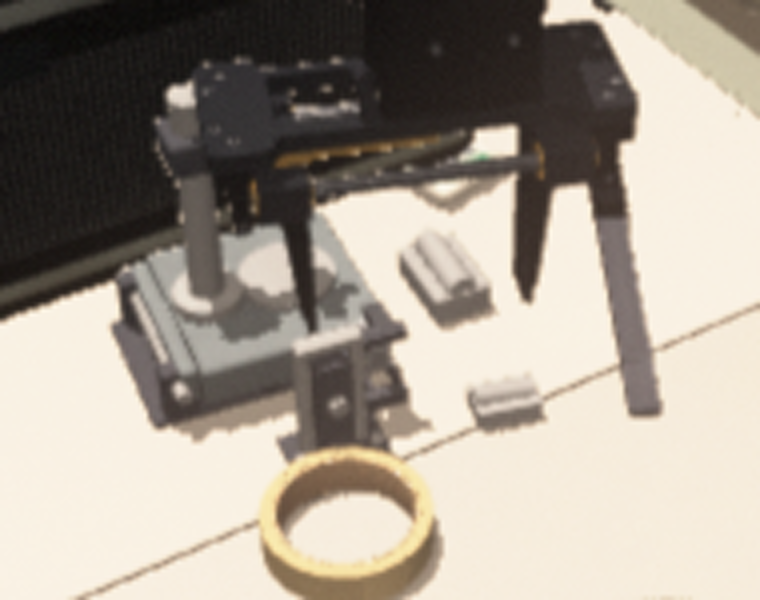

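Object A measures 41×60 with its top at about 33, so it is the fulcrum. B and C are about 27×45 and only 22 high. The timer, tin and jar lie to the right. Next I'll fit the stand frame.

Run:
```python
from h import *
def fit(P,name):
    X=P.reshape(-1,3); X=X[np.isfinite(X).all(1)]
    f=X[(X[:,2]>20)&(X[:,2]<40)&(X[:,0]>395)&(X[:,0]<490)&(X[:,1]>485)&(X[:,1]<520)]
    vx,vy,x0,y0=cv2.fitLine(f[:,:2].astype(np.float32),cv2.DIST_HUBER,0,.01,.01).ravel()
    res=(f[:,0]-x0)*-vy+(f[:,1]-y0)*vx
    ey=np.array([-abs(vx),vy*-np.sign(vx)]); ex=np.array([ey[1],-ey[0]])
    print(name,len(f),"edge ang",np.degrees(np.arctan2(vy,vx)),"pt",x0,y0,"res",res.std(),"ex",ex)
    t=X[(X[:,2]>42.5)&(X[:,2]<46.5)]
    d=t[:,:2]-[x0,y0]; sx=d@ex; sy=d@ey
    m=(sx>5)&(sx<110)&(abs(sy)<90); 
    h,e=np.histogram(sy[m],bins=np.arange(-90,91,5)); print(dict(zip(e[:-1].astype(int),h)))
    print("sy pct among slices")
    for a in range(40,118,8):
        k=m&(sx>a)&(sx<a+8); 
        if k.sum()>20: print(a,sy[k].min().round(1),sy[k].max().round(1))
for n in ("side","scene"):
    z=np.load(n+"0.npz",allow_pickle=True); fit(cloud(z["cal"].item(),z["d"]),n)
z=np.load("side0.npz",allow_pickle=True); P=cloud(z["cal"].item(),z["d"]).reshape(-1,3)
b=P[(P[:,2]>6)&(P[:,2]<40)]
d=b[:,:2]-[383,337]; u=np.array([-.879,.477]); a=d@u; c=d@[-.477,-.879]
m=(abs(a)<160)&(abs(c)<30); b=b[m]; a=a[m]
w=b[:,:2].astype(np.float32); r=cv2.minAreaRect(w); print(r)
for zz in (0,):
  q=b[(b[:,2]<14)&(a>-40)]; print("blade",cv2.minAreaRect(q[:,:2].astype(np.float32)),"handle",cv2.minAreaRect(b[b[:,2]>20][:,:2].astype(np.float32)))
print(a.min(),a.max())
```

```text
side 183 edge ang -7.568548 pt 454.90497 500.48322 res 0.9194546784742932 ex [0.13171226 0.991288  ]
{np.int64(-90): np.int64(0), np.int64(-85): np.int64(0), np.int64(-80): np.int64(5), np.int64(-75): np.int64(6), np.int64(-70): np.int64(10), np.int64(-65): np.int64(2), np.int64(-60): np.int64(0), np.int64(-55): np.int64(0), np.int64(-50): np.int64(0), np.int64(-45): np.int64(0), np.int64(-40): np.int64(31), np.int64(-35): np.int64(61), np.int64(-30): np.int64(55), np.int64(-25): np.int64(62), np.int64(-20): np.int64(48), np.int64(-15): np.int64(64), np.int64(-10): np.int64(40), np.int64(-5): np.int64(29), np.int64(0): np.int64(19), np.int64(5): np.int64(11), np.int64(10): np.int64(8), np.int64(15): np.int64(8), np.int64(20): np.int64(4), np.int64(25): np.int64(10), np.int64(30): np.int64(11), np.int64(35): np.int64(12), np.int64(40): np.int64(32), np.int64(45): np.int64(47), np.int64(50): np.int64(60), np.int64(55): np.int64(59), np.int64(60): np.int64(57), np.int64(65): np.int64(55), np.int64(70): np.int64(58), np.int64(75): np.int64(55), np.int64(80): np.int64(14), np.int64(85): np.int64(6)}
sy pct among slices
40 -71.4 80.0
48 -71.1 80.4
56 -69.9 80.5
64 -69.3 80.8
72 -68.2 80.2
80 -67.0 80.4
88 -66.2 79.1
96 -65.0 79.3
104 -63.2 78.1Traceback (most recent call last):
  File "<stdin>", line 18, in <module>
  File "<stdin>", line 5, in fit
cv2.error: OpenCV(4.12.0) /io/opencv/modules/imgproc/src/linefit.cpp:50: error: (-215:Assertion failed) count > 0 in function 'fitLine2D_wods'
```

Run:
```python
from h import *
z=np.load("side0.npz",allow_pickle=True); P=cloud(z["cal"].item(),z["d"]).reshape(-1,3)
b=P[(P[:,2]>6)&(P[:,2]<40)]
d=b[:,:2]-[383,337]; u=np.array([-.879,.477]); a=d@u; c=d@[-.477,-.879]
m=(abs(a)<160)&(abs(c)<30); b=b[m]; a=a[m]
print("all",cv2.minAreaRect(b[:,:2].astype(np.float32)))
print("handle",cv2.minAreaRect(b[b[:,2]>20][:,:2].astype(np.float32)),b[b[:,2]>20][:,2].max())
q=b[(b[:,2]>8)&(b[:,2]<14)&(a>-40)&(a<90)]; print("blade",cv2.fitLine(q[:,:2].astype(np.float32),cv2.DIST_HUBER,0,.01,.01).ravel(),len(q))
print(a.min(),a.max())
s=env.state(); T=R.from_euler('xyz',s["tcp_rot"]); print("tool axes\n",T.as_matrix().round(3)); print(s["eef_pos"])
def plan(pos,yaw):
    Rt=R.from_euler('xyz',[np.pi,0,yaw]); rel=T.inv()*Rt; return rel.as_rotvec(),T.inv().apply(np.array(pos)-s["eef_pos"])
# handle grasp ~10 forward of handle centre
hc=np.array([461.7,294.5]); g=hc+10*u
print(g,plan([g[0],g[1],100],np.radians(151.5)))
```

```text
all ((383.0171813964844, 337.1380920410156), (23.97828483581543, 268.6221923828125), 61.52241134643555)
handle ((462.0746154785156, 294.29400634765625), (23.90697479248047, 87.71800231933594), 61.649864196777344) 27.662912285482207
blade [  0.8759333  -0.4824322 361.16492   349.17276  ] 468
-134.2728273200855 134.37280022595866
tool axes
 [[-0.943  0.331 -0.   ]
 [ 0.331  0.943 -0.001]
 [ 0.    -0.001 -1.   ]]
[207.01483344 589.53253327 214.21680434]
[452.91 299.27] (array([-8.23033577e-04, -1.08217930e-05,  1.59642440e-01]), array([-328.19939432, -192.28017584,  114.34920682]))
```

Bar middle is (383,337) with yaw 151.5°, and the handle is at (462,294). The stand origin is (435,503) with yaw 82.4°. The crest is (424.5,444), about 60 in front of the edge, which matches the description.

arm_command(targets=[[[0, 0, 0.04], [-0.041, -0.024, 0], 0], [[0, 0, 0.08], [-0.082, -0.048, 0], 0], [[0, 0, 0.12], [-0.123, -0.072, 0], 0], [[0, 0, 0.16], [-0.164, -0.096, 0], 0], [[0, 0, 0.16], [-0.205, -0.12, 0.03], 0], [[0, 0, 0.16], [-0.246, -0.144, 0.06], 0], [[0, 0, 0.16], [-0.287, -0.168, 0.09], 0], [[0, 0, 0.16], [-0.328, -0.192, 0.114], 0]])

```text
t: 0.95
eef_pos: [441.2, 313.0, 109.8]
tcp_rot: [-3.141, -0.0, 2.644]
ft_force: [1.1, 0.1, 0.2]
opening: 1.0
```

arm_command(targets=[[[0, 0, 0], [0, 0, 0], 0], [[0, 0, 0], [0, 0, 0], 0]])

```text
t: 1.15
eef_pos: [440.9, 313.7, 110.3]
tcp_rot: [-3.14, -0.001, 2.642]
ft_force: [-0.5, 0.6, 0.6]
opening: 1.0
```

Run:
```python
from h import *
c=get_calibration("wrist"); s=env.state(); p,d=read_camera("wrist"); cv2.imwrite("pics/w1.png",p)
print(s["t"],s["eef_pos"],s["tcp_rot"],s["ft_force"])
P=cloud(c,d).reshape(-1,3)
print(get_calibration("wrist")["world_from_camera"][:3,3])
q=P[(P[:,2]>18)&(P[:,2]<30)&(P[:,0]>400)&(P[:,0]<520)&(P[:,1]>240)&(P[:,1]<340)]
print(len(q)); 
if len(q)>5: print(cv2.minAreaRect(q[:,:2].astype(np.float32)))
```

```text
1.15 [440.877282   313.66977036 110.34845271] [-3.14048010e+00 -8.82801654e-04  2.64153372e+00] [-0.48760607  0.61538724  0.58541973]
[374.47791113 349.4318198  281.89351607]
1799
((458.38104248046875, 294.83221435546875), (22.28805923461914, 85.27999114990234), 61.59262466430664)
```

View pics/w1.png

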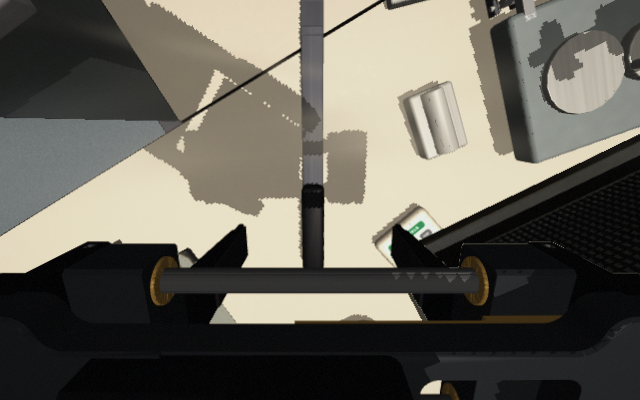

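The wrist view shows the handle centred at column 313 between the fingers. The timer at (410,240) is near the right finger, so I'll part-close the gripper before descending.

```bash
cat >> h.py <<'E'
def rel(pos,Rt):
    s=env.state(); T=R.from_euler('xyz',s["tcp_rot"]); print("rot",(T.inv()*Rt).as_rotvec().round(4),"shift",T.inv().apply(np.array(pos)-s["eef_pos"]).round(1))
E
python3 - <<'E'
from h import *
rel([452.6,298.8,3],R.from_euler('xyz',[np.pi,0,np.radians(151.5)]))
E
```

```text
rot [-0.0001 -0.0002 -0.0011] shift [-18.1  -8.1 108. ]
```

arm_command(targets=[[[0, 0, 0], [-0.018, -0.008, 0.03], 110], [[0, 0, 0], [-0.018, -0.008, 0.04], 110], [[0, 0, 0], [-0.018, -0.008, 0.04], 110]])

```text
t: 1.5
eef_pos: [451.5, 299.5, 70.4]
tcp_rot: [-3.14, -0.001, 2.644]
ft_force: [-0.4, 0.6, 0.6]
opening: 0.803
```

Run:
```python
from h import *
rel([452.6,298.8,3],R.from_euler('xyz',[np.pi,0,np.radians(151.5)]))
c=get_calibration("wrist");p,d=read_camera("wrist"); cv2.imwrite("pics/w2.png",p)
```

```text
rot [-0.0013 -0.0011  0.0002] shift [-1.3  0.  67.4]
```

View pics/w2.png

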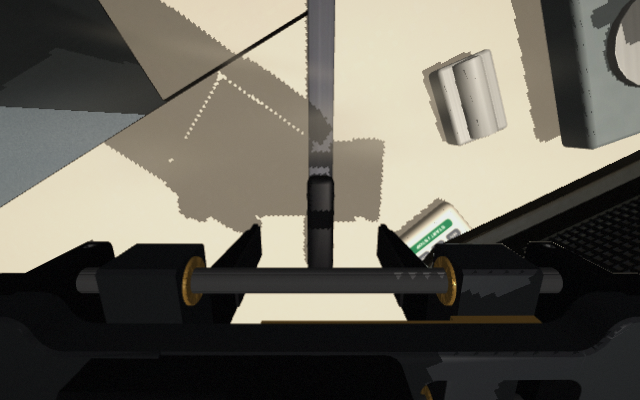

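arm_command(targets=[[[0, 0, 0], [-0.001, 0, 0.02], 130], [[0, 0, 0], [-0.001, 0, 0.04], 130], [[0, 0, 0], [-0.001, 0, 0.055], 130], [[0, 0, 0], [-0.001, 0, 0.064], 130], [[0, 0, 0], [-0.001, 0, 0.067], 130], [[0, 0, 0], [-0.001, 0, 0.067], 255], [[0, 0, 0], [-0.001, 0, 0.067], 255], [[0, 0, 0], [-0.001, 0, 0.067], 255]])

```text
t: 2.35
eef_pos: [453.7, 298.6, 4.6]
tcp_rot: [3.141, 0.001, 2.644]
ft_force: [-0.0, 0.2, -0.3]
opening: 0.293
```

arm_command(targets=[[[0, 0, 0], [0, 0, 0], 255], [[0, 0, 0], [0, 0, 0], 255], [[0, 0, 0], [0, 0, 0], 255], [[0, 0, 0], [0, 0, 0], 255]])

```text
t: 2.75
eef_pos: [453.8, 298.5, 4.5]
tcp_rot: [3.141, 0.001, 2.643]
ft_force: [-0.5, 1.0, 6.9]
opening: 0.229
```

arm_command(targets=[[[0, 0, 0], [0, 0, -0.015], 255], [[0, 0, 0], [0, 0, -0.04], 255], [[0, 0, 0], [0, 0, -0.075], 255], [[0, 0, 0], [0, 0, -0.11], 255], [[0, 0, 0], [0, 0, -0.125], 255], [[0, 0, 0], [0, 0, -0.125], 255]])

```text
t: 3.35
eef_pos: [454.1, 298.7, 130.9]
tcp_rot: [3.139, 0.002, 2.644]
ft_force: [0.8, -0.0, -2.4]
opening: 0.23
```

```bash
cat >> h.py <<'E'
def grab(n,tag):
    c=get_calibration(n); p,d=read_camera(n); cv2.imwrite(f"pics/{tag}.png",p); np.savez(f"{tag}.npz",p=p,d=d,cal=np.array(c,dtype=object)); return c,p,d
E
python3 - <<'E'
from h import *
s=env.state(); print(s["eef_pos"],s["tcp_rot"],s["ft_force"],s["moment"])
c,p,d=grab("side","s3"); P=cloud(c,d)
for u in range(235,340,10):
    col=P[:,u]; 
cv2.imwrite("pics/s3c.png",cv2.resize(p[120:300,200:440],None,fx=3.2,fy=3.2))
E
```

```text
[454.09230918 298.66227605 130.86509445] [3.13855911e+00 2.13542705e-03 2.64386182e+00] [ 0.78973541 -0.04054399 -2.35654118] [-0.03360999 -0.01664858  0.01989353]
```

View pics/s3c.png

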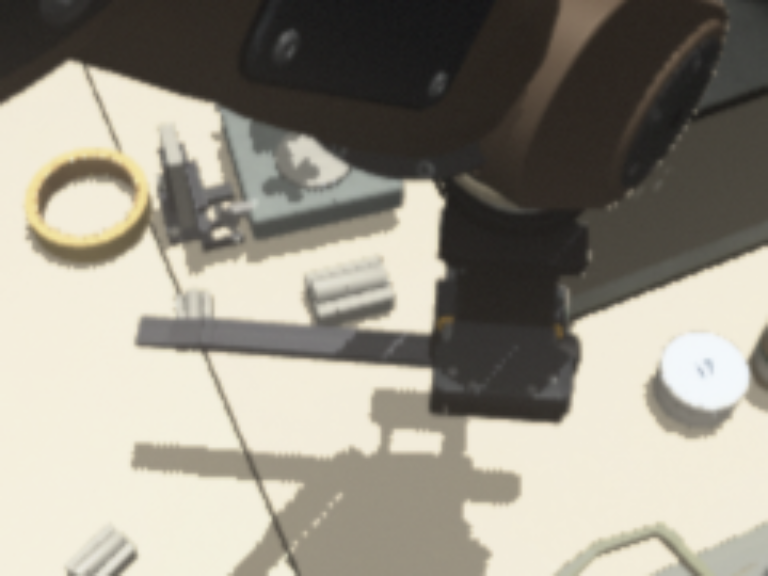

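The bar is lifted, and its tip is at about (244,223) in the full image. Next I'll measure the sag in tool coordinates.

```bash
cat >> h.py <<'E'
def barfit(c,d,s,amin=45,amax=250):
    """bar points in tool frame -> line of top surface (thick part) & tip"""
    T=R.from_euler('xyz',s["tcp_rot"]); P=cloud(c,d).reshape(-1,3); P=P[np.isfinite(P).all(1)]
    q=T.inv().apply(P-s["eef_pos"]); 
    m=(q[:,0]>amin)&(q[:,0]<amax)&(abs(q[:,1])<16)&(q[:,2]>-60)&(q[:,2]<110)&(P[:,2]>6); q=q[m]
    return q
E
python3 - <<'E'
from h import *
s=env.state(); z=np.load("s3.npz",allow_pickle=True); q=barfit(z["cal"].item(),z["d"],s)
for a in range(45,250,15):
    k=q[(q[:,0]>=a)&(q[:,0]<a+15)]
    if len(k): print(a,len(k),"y %.1f..%.1f med %.1f"%(k[:,1].min(),k[:,1].max(),np.median(k[:,1])),"z",np.median(k[:,2]).round(1))
print(q[:,0].max())
E
```

```text
45 83 y -10.1..11.2 med -2.0 z -7.4
60 82 y -9.7..9.8 med -2.1 z -7.5
75 86 y -10.0..10.0 med -1.7 z -7.3
90 83 y -10.4..10.4 med -2.6 z -7.4
105 85 y -10.6..9.6 med -1.8 z -7.3
120 81 y -10.2..11.4 med -2.0 z -7.1
135 85 y -9.7..9.9 med -1.9 z -7.3
150 80 y -10.5..11.0 med -1.3 z -7.1
165 82 y -10.4..10.8 med -2.5 z -6.6
180 74 y -10.0..10.6 med -0.9 z -4.7
195 73 y -9.8..10.0 med -0.7 z -3.2
210 25 y -9.6..11.9 med 1.0 z -3.7
214.6747728139586
```

No sag: the bar is parallel to tool x, centred, with its tip 215 ahead of the TCP. Now I'll compute the swing and the approach poses.

```bash
cat >> h.py <<'E'
O=np.array([435.1,503.1,0.]); YAW=np.radians(82.43)
ex=np.array([np.cos(YAW),np.sin(YAW),0]); ey=np.array([-ex[1],ex[0],0]); ez=np.array([0,0,1.])
D0=60.1
def barpose(th,ins,lift=0.,back=0.,sy=1.,tb=None,U=4.,L=215.):
    b=np.cos(th)*ex-np.sin(th)*ez; n=np.sin(th)*ex+np.cos(th)*ez
    zb=22+10/np.cos(th)-(ins+D0)*np.tan(th)
    tip=O+ins*ex+sy*ey+zb*ez
    tcp=tip-L*b+U*n+lift*n-back*b
    return tcp,R.from_matrix(np.stack([b,np.cross(-n,b),-n],1))
def stand(p): d=np.array(p)-O; return np.array([d@ex,d@ey,d[2]])
E
python3 - <<'E'
from h import *
tcp,Rt=barpose(0.,12,back=45); print("flat swing target",tcp)
tcp[2]=135; rel(tcp,Rt)
for th in (.38,.4,.42): 
  for k in ((60,45),(3,45),(1,0)):
    tcp,Rt=barpose(th,12,lift=k[0],back=k[1]); print(th,k,tcp.round(1),Rt.as_euler('xyz').round(3), "tip z",(tcp+Rt.apply([215,0,4])).round(1))
E
```

```text
flat swing target [401.43784687 257.39314327  36.        ]
rot [ 0.0015 -0.      1.2051] shift [ 26.2 -60.8  -5.8]
0.38 (60, 45) [407.  299.3 159.8] [3.142 0.38  1.439] tip z [433.1 495.8  76.4]
0.38 (3, 45) [404.2 278.4 106.9] [3.142 0.38  1.439] tip z [430.3 474.8  23.4]
0.38 (1, 0) [409.6 319.   88.4] [3.142 0.38  1.439] tip z [435.7 515.5   4.9]
0.4 (60, 45) [407.4 302.4 162.6] [3.142 0.4   1.439] tip z [433.3 497.2  75.2]
0.4 (3, 45) [404.5 280.4 110.1] [3.142 0.4   1.439] tip z [430.4 475.2  22.7]
0.4 (1, 0) [409.9 320.8  90.7] [3.142 0.4   1.439] tip z [435.7 515.5   3.3]
0.42 (60, 45) [407.9 305.7 165.2] [3.142 0.42  1.439] tip z [433.5 498.6  73.9]
0.42 (3, 45) [404.8 282.6 113.2] [3.142 0.42  1.439] tip z [430.4 475.6  21.8]
0.42 (1, 0) [410.1 322.5  93. ] [3.142 0.42  1.439] tip z [435.7 515.5   1.7]
```

arm_command(targets=[[[0, 0, 0.08], [0.003, -0.007, -0.002], 255], [[0, 0, 0.22], [0.006, -0.015, -0.005], 255], [[0, 0, 0.36], [0.01, -0.023, -0.008], 255], [[0, 0, 0.5], [0.013, -0.031, -0.011], 255], [[0, 0, 0.64], [0.016, -0.039, -0.014], 255], [[0, 0, 0.78], [0.02, -0.047, -0.017], 255], [[0, 0, 0.92], [0.023, -0.055, -0.02], 255], [[0, 0, 1.06], [0.026, -0.061, -0.02], 255]])

```text
t: 4.2
eef_pos: [400.6, 256.6, 147.7]
tcp_rot: [-3.139, 0.001, 1.578]
ft_force: [-0.1, 0.4, -1.3]
opening: 0.233
```

Run:
```python
from h import *
print(env.state()["eef_pos"])
tcp,Rt=barpose(.2,12,lift=75,back=45); print(tcp);rel(tcp,Rt)
tcp,Rt=barpose(.4,12,lift=60,back=45); print(tcp); rel(tcp,Rt)
```

```text
[400.60363713 256.59749272 147.65335774]
[404.18820268 278.08875493 146.66728055]
rot [ 0.0118 -0.1986  0.139 ] shift [21.5  3.7  1. ]
[407.42490412 302.44397312 162.57032583]
rot [ 0.0258 -0.3982  0.1378] shift [ 45.8   7.1 -15. ]
```

arm_command(targets=[[[0, -0.03, 0.07], [0.003, 0.001, -0.003], 255], [[0.005, -0.1, 0.138], [0.011, 0.002, -0.005], 255], [[0.01, -0.18, 0.138], [0.02, 0.004, -0.008], 255], [[0.015, -0.26, 0.138], [0.03, 0.005, -0.011], 255], [[0.02, -0.34, 0.138], [0.039, 0.006, -0.014], 255], [[0.026, -0.398, 0.138], [0.046, 0.007, -0.015], 255], [[0.026, -0.398, 0.138], [0.046, 0.007, -0.015], 255], [[0.026, -0.398, 0.138], [0.046, 0.007, -0.015], 255]])

```text
t: 5.0
eef_pos: [407.3, 303.0, 162.4]
tcp_rot: [-3.141, 0.399, 1.445]
ft_force: [0.2, -0.7, -1.8]
opening: 0.229
```

Run:
```python
from h import *
s=env.state(); print(s["eef_pos"],s["tcp_rot"],s["ft_force"])
c,p,d=grab("side","s4"); c2,p2,d2=grab("scene","sc4")
q=barfit(c,d,s)
for a in range(45,250,15):
    k=q[(q[:,0]>=a)&(q[:,0]<a+15)]
    if len(k): print(a,len(k),"y %.1f..%.1f"%(k[:,1].min(),k[:,1].max()),"z",np.median(k[:,2]).round(1))
print(q[:,0].max())
tcp,Rt=barpose(.4,12,lift=60,back=45); rel(tcp,Rt)
tcp,Rt=barpose(.4,12,lift=4,back=45); rel(tcp,Rt)
cv2.imwrite("pics/s4c.png",cv2.resize(p[80:300,200:440],None,fx=2.6,fy=2.6))
```

```text
[407.29816462 303.00928315 162.39637287] [-3.14124461  0.39876701  1.44516287] [ 0.22597241 -0.66248546 -1.82457864]
45 8 y 3.8..9.2 z -6.0
60 10 y -10.6..9.0 z -5.6
75 1 y -10.5..-10.5 z -1.3
165 129 y -16.0..11.9 z 78.8
180 28 y -15.6..4.5 z 64.5
195 8 y -15.8..1.7 z 68.3
199.91972641609553
rot [ 0.0028 -0.0018  0.0045] shift [ 0.2 -0.2  0.7]
rot [ 0.0028 -0.0018  0.0045] shift [ 0.1 -0.3 56.7]
```

View pics/s4c.png

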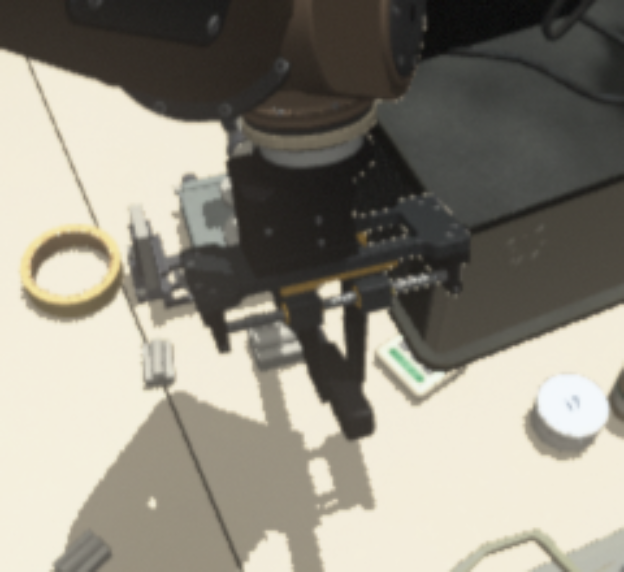

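View pics/sc4.png

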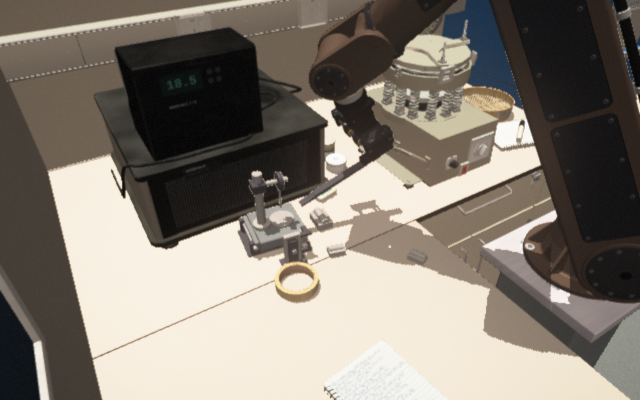

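The scene view shows the bar's tip at about (302,204), beyond the block at (320,216), and the keeper at (292,247). I'll check this against my projected points.

Run:
```python
from h import *
s=env.state(); T=R.from_euler('xyz',s["tcp_rot"])
z=np.load("sc4.npz",allow_pickle=True); c=z["cal"].item(); p=z["p"].copy()
crop=cv2.resize(p[165:285,225:385],None,fx=5,fy=5,interpolation=cv2.INTER_CUBIC)
def mark(P,col):
    u=(proj(c,P)-[225,165]+.5)*5; cv2.drawMarker(crop,tuple(int(x) for x in u),col,0,10,1); print(P.round(1),proj(c,P).round(1))
tip=s["eef_pos"]+T.apply([215,0,-2]); 
for y in (-10,10): mark(s["eef_pos"]+T.apply([215,y,-2]),(0,0,255))
for y in (-10,10): mark(s["eef_pos"]+T.apply([120,y,-6]),(0,0,255))
for y in (-60,0,60):
    for h in (16,44): mark(O+y*ey+h*ez,(0,255,0))
for y in (-27,33): mark(O-60.1*ex+y*ey+32*ez,(255,0,0))
cv2.imwrite("pics/sc4m.png",crop)
P=cloud(c,z["d"]); X=P.reshape(-1,3); X=X[np.isfinite(X).all(1)]
S=np.stack([(X-O)@ex,(X-O)@ey,X[:,2]],1)
k=S[(S[:,0]>-90)&(S[:,0]<-30)&(abs(S[:,1])<45)&(S[:,2]>5)&(S[:,2]<45)]
print("blk",cv2.minAreaRect(k[:,:2].astype(np.float32)),"z",np.percentile(k[:,2],[50,95,99]))
kk=k[k[:,2]>28]; print(cv2.minAreaRect(kk[:,:2].astype(np.float32)))
k=S[(S[:,0]>-20)&(S[:,0]<130)&(abs(S[:,1])<58)&(S[:,2]>40)&(S[:,2]<48)]
for y in range(-60,60,15):
  m=k[(k[:,1]>=y)&(k[:,1]<y+15)]; print(y,np.percentile(m[:,0],[1,5]).round(1),np.median(m[:,2]).round(1))
g=S[(S[:,0]>-150)&(S[:,0]<0)&(S[:,1]>90)&(S[:,1]<160)&(abs(S[:,2])<6)]; print("table z",np.median(g[:,2]))
```

```text
[422.9 501.1  81.8] [300.4 206.1]
[442.8 498.6  81.8] [297.4 201.5]
[412.  415.8 122.3] [333.  183.8]
[431.8 413.3 122.4] [329.5 179.5]
[494.6 495.2  16. ] [289.9 210.9]
[494.6 495.2  44. ] [289.4 202.4]
[435.1 503.1  16. ] [298.3 224.5]
[435.1 503.1  44. ] [297.8 215.9]
[375.6 511.   16. ] [307.3 239.2]
[375.6 511.   44. ] [307.  230.4]
[453.9 440.   32. ] [316.  207.4]
[394.5 447.9  32. ] [325.5 221.1]
blk ((-60.754974365234375, 3.0542030334472656), (41.12737274169922, 61.85480499267578), 0.7585787177085876) z [23.01103924 32.95699348 34.06178605]
((-60.86497116088867, 3.100902557373047), (18.07352638244629, 54.95952606201172), 1.7634092569351196)
-60 [0.2 4.8] 44.8
-45 [-0.5  2.4] 44.7
-30 [-0.9  1.3] 44.6
-15 [-0.2  1.9] 44.4
0 [-0.5  2. ] 44.6
15 [0.4 4.5] 44.8
30 [ 1.3 10.6] 44.9
45 [13.3 19.7] 44.4
table z 0.25119049408101546
```

View pics/sc4m.png

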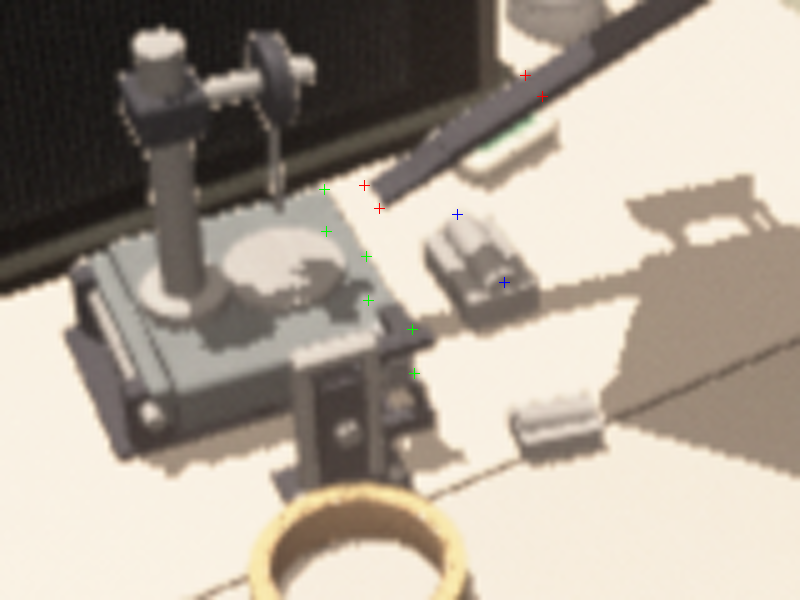

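Run:
```python
from h import *
z=np.load("sc4.npz",allow_pickle=True); c=z["cal"].item()
P=cloud(c,z["d"]); X=P.reshape(-1,3); X=X[np.isfinite(X).all(1)]
S=np.stack([(X-O)@ex,(X-O)@ey,X[:,2]],1)
k=S[(S[:,0]>-20)&(S[:,0]<130)&(abs(S[:,1])<80)&(S[:,2]>42)&(S[:,2]<48)]
for x in range(0,120,15):
  m=k[(k[:,0]>=x)&(k[:,0]<x+15)]; print(x,np.percentile(m[:,1],[0,2,98,100]).round(1),len(m))
# bar in tool frame from scene
s=env.state(); q=barfit(c,z["d"],s)
for a in range(45,250,15):
    k=q[(q[:,0]>=a)&(q[:,0]<a+15)&(q[:,2]<15)]
    if len(k): print(a,len(k),"y %.1f..%.1f"%(k[:,1].min(),k[:,1].max()),"z",np.median(k[:,2]).round(1))
print(q[q[:,2]<15][:,0].max())
for uv in ((291,199),(292,200),(290,201)): print(uv,P[uv[1],uv[0]], stand(P[uv[1],uv[0]]).round(1))
for uv in ((311,208),(323,220)): print(uv,stand(P[uv[1],uv[0]]).round(1))
```

```text
0 [-59.4 -56.5  45.5  54.7] 146
15 [-56.  -54.5  56.4  62.3] 91
30 [-60.1 -57.   52.4  53.6] 79
45 [-59.4 -57.3  52.3  54.4] 94
60 [-58.9 -54.8  58.2  59.2] 119
75 [12.3 14.7 57.8 59.5] 85
90 [-59.5 -57.4  58.2  60.5] 112
105 [-59.4 -54.9  57.6  60.6] 154
45 49 y -12.2..10.1 z -5.1
60 50 y -13.5..9.1 z -4.7
75 49 y -10.9..11.9 z -4.7
90 49 y -10.7..12.9 z -4.1
105 50 y -12.7..11.9 z -5.0
120 47 y -10.7..10.9 z -5.3
135 51 y -11.1..9.5 z -4.3
150 49 y -11.3..12.7 z -4.6
165 50 y -11.2..10.9 z -3.6
180 45 y -10.6..12.0 z -1.6
195 41 y -10.5..12.3 z -0.8
210 9 y -11.0..11.4 z -0.1
240 19 y -2.3..4.8 z -48.0
249.98820776924674
(291, 199) [522.57158855 476.15926755  29.26588675] [-15.2 -90.3  29.3]
(292, 200) [524.76901191 472.29333671  22.98217035] [-18.7 -92.9  23. ]
(290, 201) [522.15975968 479.64305494  24.27331072] [-11.8 -89.4  24.3]
(311, 208) [-62.5 -67.9  -0.1]
(323, 220) [-57.7  23.1  28.7]
```

Both views agree: the plate spans ±60, the block is at -60.5, and the bar is parallel to the tool. Now I'll descend over the crest.

arm_command(targets=[[[0, 0, 0.004], [0, 0, 0.02], 255], [[0.003, -0.002, 0.004], [0, 0, 0.04], 255], [[0.003, -0.002, 0.004], [0, 0, 0.052], 255], [[0.003, -0.002, 0.004], [0, 0, 0.054], 255], [[0.003, -0.002, 0.004], [0, 0, 0.054], 255]])

```text
t: 5.6
eef_pos: [405.5, 282.3, 114.4]
tcp_rot: [3.141, 0.4, 1.439]
ft_force: [-0.3, 0.3, -2.6]
opening: 0.228
```

Run:
```python
from h import *
s=env.state(); T=R.from_euler('xyz',s["tcp_rot"]); print(s["eef_pos"],s["tcp_rot"],s["ft_force"],s["moment"])
tcp,Rt=barpose(.4,12,lift=2,back=0); rel(tcp,Rt)
print("tip",stand(s["eef_pos"]+T.apply([215,0,4])))
c,p,d=grab("side","s5"); c2,p2,d2=grab("scene","sc5")
cv2.imwrite("pics/sc5c.png",cv2.resize(p2[165:285,225:385],None,fx=5,fy=5,interpolation=cv2.INTER_CUBIC))
```

```text
[405.53623523 282.27832312 114.37432282] [3.14081439 0.40012422 1.43852518] [-0.30511593  0.31788709 -2.58134702] [ 0.19304364  0.02184975 -0.01263333]
rot [ 0.0007  0.0001 -0.0001] shift [44.9 -0.8  5.7]
tip [-26.33221335   0.18311098  26.94073188]
```

View pics/sc5c.png

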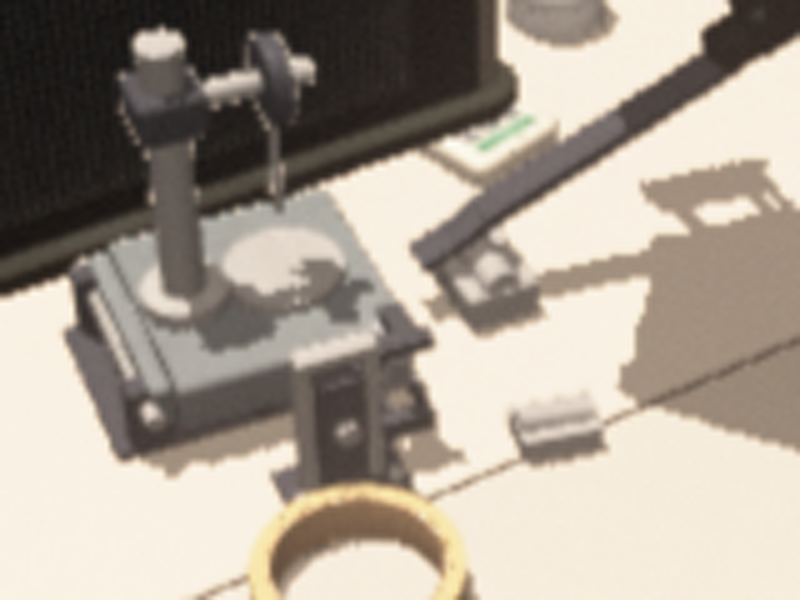

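The tip is at crop (425,250) and the bar hovers above the block. Next I'll feel for the crest.

arm_command(targets=[[[0, 0, 0], [0, 0, 0.003], 255], [[0, 0, 0], [0, 0, 0.005], 255], [[0, 0, 0], [0, 0, 0.005], 255]])

```text
t: 6.0
eef_pos: [405.0, 280.5, 109.5]
tcp_rot: [3.141, 0.401, 1.439]
ft_force: [-0.6, 0.2, -2.2]
opening: 0.228
```

arm_command(targets=[[[0, 0, 0], [0, 0, 0.0015], 255], [[0, 0, 0], [0, 0, 0.0015], 255]])

```text
t: 6.2
eef_pos: [405.0, 279.9, 108.1]
tcp_rot: [3.141, 0.4, 1.439]
ft_force: [1.0, 0.9, -1.9]
opening: 0.228
```

arm_command(targets=[[[0, 0, 0], [0, 0, 0.001], 255], [[0, 0, 0], [0, 0, 0.001], 255]])

```text
t: 6.4
eef_pos: [405.0, 279.6, 107.2]
tcp_rot: [3.141, 0.4, 1.439]
ft_force: [0.1, 0.6, -0.2]
opening: 0.229
```

Contact is at the predicted height. I'll lift 1 mm and slide in along the bar.

arm_command(targets=[[[0, 0, 0], [0, 0, -0.001], 255], [[0, 0, 0], [0.01, -0.0005, -0.001], 255], [[0, 0, 0], [0.02, -0.001, -0.001], 255], [[0, 0, 0], [0.026, -0.001, -0.001], 255], [[0, 0, 0], [0.026, -0.001, -0.001], 255]])

```text
t: 6.9
eef_pos: [407.1, 304.7, 97.4]
tcp_rot: [3.141, 0.401, 1.44]
ft_force: [0.3, -0.1, -2.0]
opening: 0.229
```

Run:
```python
from h import *
s=env.state(); T=R.from_euler('xyz',s["tcp_rot"]); print(s["eef_pos"],s["tcp_rot"],s["ft_force"],s["moment"])
tcp,Rt=barpose(.4,12,lift=1,back=0); rel(tcp,Rt)
print("tip bottom",stand(s["eef_pos"]+T.apply([215,0,4])),"tip top",stand(s["eef_pos"]+T.apply([215,0,-2])))
c2,p2,d2=grab("scene","sc6")
cv2.imwrite("pics/sc6c.png",cv2.resize(p2[165:285,225:385],None,fx=5,fy=5,interpolation=cv2.INTER_CUBIC))
q=barfit(c2,d2,s)
for a in range(45,250,15):
    k=q[(q[:,0]>=a)&(q[:,0]<a+15)&(q[:,2]<2)]
    if len(k): print(a,len(k),"y %.1f..%.1f"%(k[:,1].min(),k[:,1].max()),"z",np.median(k[:,2]).round(1))
```

```text
[407.11416362 304.67693203  97.38748398] [3.14126603 0.40064134 1.4401914 ] [ 0.28011183 -0.06194014 -2.00343991] [ 0.36348284 -0.00517208 -0.02508225]
rot [0.0009 0.0006 0.0014] shift [17.6  0.6 -0.2]
tip bottom [-3.96640577  1.89875138  9.85230993] tip top [-1.62635769  1.90425983 15.37717596]
45 43 y -10.3..11.6 z -5.5
60 44 y -12.4..11.1 z -5.2
75 44 y -11.9..11.2 z -5.2
90 44 y -11.7..13.8 z -5.3
105 47 y -10.4..14.2 z -5.0
120 42 y -10.2..11.3 z -5.3
135 45 y -12.5..11.4 z -5.3
150 44 y -10.4..11.2 z -5.6
165 45 y -10.5..10.3 z -4.7
180 40 y -11.1..13.2 z -2.3
195 44 y -14.8..15.5 z -16.8
210 63 y -15.9..15.9 z -40.3
225 54 y -14.6..14.8 z -47.9
240 40 y -14.7..15.8 z -53.6
```

View pics/sc6c.png

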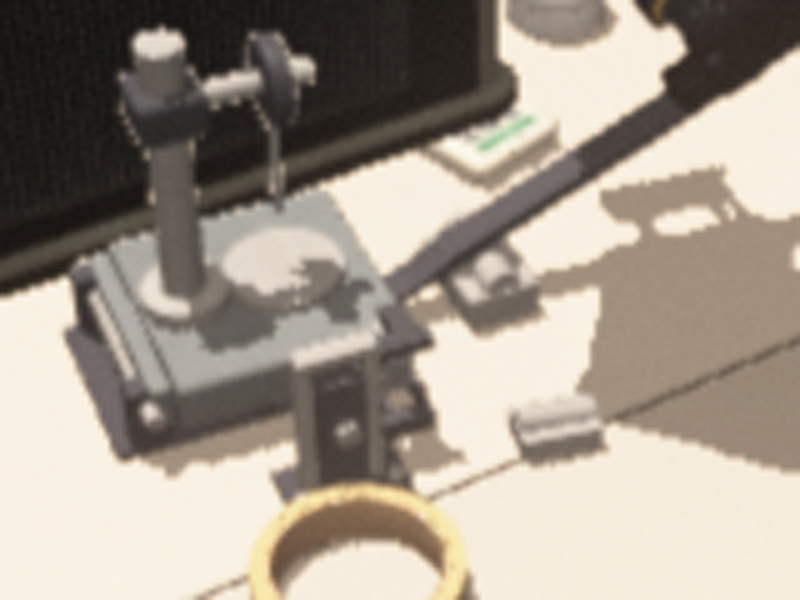

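Run:
```python
from h import *
for ins in (-5,3,12):
  tcp,Rt=barpose(.415,ins,lift=.7); rel(tcp,Rt); t=tcp+Rt.apply([215,0,4]); print(stand(t), "top at lip", stand(tcp+Rt.apply([215,0,-2]))[2]+np.tan(.415)*stand(tcp+Rt.apply([215,0,-2]))[0])
```

```text
rot [ 0.0009 -0.0143  0.0013] shift [ 0.1  0.6 -2.2]
[-4.71776705  1.          9.29171539] top at lip 13.769663978776837
rot [ 0.0009 -0.0143  0.0013] shift [ 8.8  0.7 -2.1]
[3.28223295 1.         5.76700562] top at lip 13.769663978776826
rot [ 0.0009 -0.0143  0.0013] shift [18.7  0.7 -2. ]
[12.28223295  1.          1.80170712] top at lip 13.769663978776858
```

arm_command(targets=[[[0, -0.0143, 0.001], [0, 0.0005, -0.0022], 255], [[0, -0.0143, 0.001], [0.003, 0.0005, -0.0022], 255], [[0, -0.0143, 0.001], [0.009, 0.0005, -0.0021], 255], [[0, -0.0143, 0.001], [0.014, 0.0005, -0.0021], 255], [[0, -0.0143, 0.001], [0.0187, 0.0005, -0.002], 255], [[0, -0.0143, 0.001], [0.0187, 0.0005, -0.002], 255]])

```text
t: 7.55
eef_pos: [410.0, 322.1, 92.2]
tcp_rot: [3.141, 0.415, 1.439]
ft_force: [0.9, 0.7, -1.0]
opening: 0.228
```

Run:
```python
from h import *
s=env.state(); T=R.from_euler('xyz',s["tcp_rot"]); print(s["eef_pos"],s["tcp_rot"],s["ft_force"],s["moment"])
print("tip bottom",stand(s["eef_pos"]+T.apply([215,0,4])),"tip top",stand(s["eef_pos"]+T.apply([215,0,-2])))
c2,p2,d2=grab("scene","sc7"); c,p,d=grab("side","s7")
cv2.imwrite("pics/sc7c.png",cv2.resize(p2[165:285,225:385],None,fx=5,fy=5,interpolation=cv2.INTER_CUBIC))
P=cloud(c2,d2); X=P.reshape(-1,3); X=X[np.isfinite(X).all(1)]
S=np.stack([(X-O)@ex,(X-O)@ey,X[:,2]],1)
k=S[(S[:,0]>5)&(S[:,0]<60)&(abs(S[:,1])<56)&(S[:,2]>38)&(S[:,2]<60)]; print("plate z", np.median(k[:,2]))
```

```text
[409.97958068 322.09527394  92.18614294] [3.14066318 0.41481196 1.43855207] [ 0.91509711  0.73731274 -1.04772528] [ 0.28514206  0.03608501 -0.00539171]
tip bottom [12.41772784  1.02870932  1.87653909] tip top [14.83583454  1.03398912  7.36768943]
plate z 46.73497960162712
```

View pics/sc7c.png

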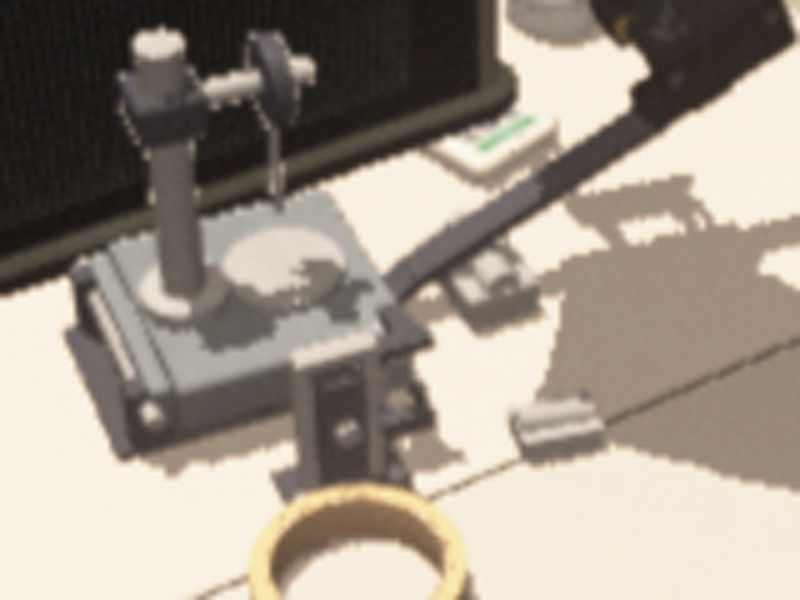

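The tip is under the edge and the block has not moved. Next I'll find where the prop can be seen.

Run:
```python
from h import *
z=np.load("sc7.npz",allow_pickle=True);a=cv2.resize(z["p"][215:275,265:325],(400,400),interpolation=cv2.INTER_CUBIC)
z=np.load("s7.npz",allow_pickle=True);b=cv2.resize(z["p"][140:220,220:300],(400,400),interpolation=cv2.INTER_CUBIC)
cv2.imwrite("pics/pr7.png",np.hstack([a,b]))
for n in ("sc7","s7"):
  z=np.load(n+".npz",allow_pickle=True); c=z["cal"].item(); print(n,"keeper foot",proj(c,O+16*ex+72*ey+10*ez),proj(c,O+16*ex+72*ey+40*ez))
```

```text
sc7 keeper foot [303.07315811 245.97607795] [302.68853036 236.593797  ]
s7 keeper foot [273.59340245 192.95155684] [272.54531473 185.76994466]
```

View pics/pr7.png

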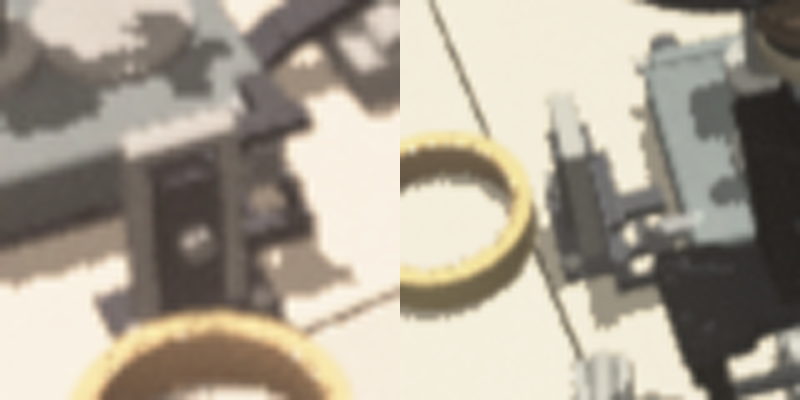

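Run:
```python
from h import *
for n in ("side0","sc7"):
  z=np.load(n+".npz",allow_pickle=True); c=z["cal"].item(); P=cloud(c,z["d"]); 
  S=np.stack([(P-O)@ex,(P-O)@ey,P[...,2]],-1)
  m=(S[...,0]>-5)&(S[...,0]<45)&(S[...,1]>60)&(S[...,1]<100)&(S[...,2]>4)
  q=S[m]; g=z["p"][m]
  print(n,len(q))
  for i in np.argsort(q[:,1].round(-1)*1000+q[:,0])[::(2 if n=="side0" else 2)]: print(q[i].round(0).astype(int),g[i].mean().astype(int),end=" | ")
  print()
```

```text
side0 299
[ 4 60 26] 79 | [ 4 60 21] 88 | [ 7 60 46] 129 | [11 61 25] 94 | [12 64 42] 107 | [12 64 45] 150 | [15 63 46] 177 | [17 63 47] 161 | [20 65 43] 163 | [27 61 40] 103 | [29 61 34] 116 | [39 61 38] 100 | [41 61 31] 96 | [ 4 73 22] 142 | [ 5 70 20] 100 | [ 7 72 22] 126 | [ 8 74 25] 109 | [10 72 71] 101 | [11 73 62] 96 | [11 74 66] 78 | [12 69 44] 127 | [12 74 69] 101 | [13 73 27] 92 | [13 73 23] 104 | [13 67 41] 116 | [13 74 39] 87 | [14 71 45] 174 | [15 68 44] 173 | [16 66 45] 177 | [17 73 43] 148 | [17 70 45] 172 | [18 73 45] 167 | [18 75 46] 167 | [20 67 45] 160 | [20 71 25] 86 | [23 69 21] 91 | [ 4 80 21] 68 | [ 4 77 24] 103 | [ 5 85 22] 74 | [ 5 75 17] 103 | [ 5 82 20] 70 | [ 6 78 13] 88 | [ 7 77 24] 130 | [ 8 82 66] 94 | [ 9 80 43] 84 | [ 9 84 45] 99 | [ 9 75 33] 89 | [10 77 37] 83 | [10 85 64] 82 | [10 77 65] 89 | [10 79 20] 154 | [10 78 32] 92 | [11 81 45] 86 | [11 76 27] 101 | [11 84 66] 74 | [11 79 67] 87 | [12 77 43] 86 | [12 83 72] 110 | [12 77 38] 81 | [13 76 45] 100 | [13 79 41] 84 | [15 78 71] 110 | [16 85 49] 123 | [16 75 44] 124 | [17 82 70] 113 | [17 82 50] 11
[... 2488 characters left out ...]
] 106 | [25 94 69] 98 | [26 89 68] 111 | [27 93  7] 80 | [ 3 96 13] 173 | [ 4 98 18] 178 | [ 5 96 26] 170 | [ 5 98 68] 126 | [  6 100  67] 160 | [ 6 99 23] 98 | [ 7 97 62] 198 | [ 8 98 66] 119 | [ 8 98 23] 70 | [ 9 99 18] 91 | [ 9 96 62] 181 | [11 97 13] 114 | [11 98 17] 81 | [12 98 71] 89 | [13 98 65] 151 | [14 99 22] 65 | [15 98 68] 68 | [15 95 14] 100 | [16 99 23] 68 | [17 98 63] 94 | [19 99 24] 72 | [19 96 68] 78 | [19 98 18] 93 | [21 97 20] 68 | [21 98 18] 83 | [ 22 100  17] 133 | [23 96 23] 95 | [23 96 17] 73 | [23 97 15] 103 | [24 96 65] 76 | [26 97 22] 69 | [26 96  9] 100 | [27 99 21] 66 | [27 99  8] 83 | [27 98 67] 66 | [29 98 24] 75 | [29 98 18] 70 | [29 97 70] 90 | [30 99 66] 72 |
```

Estimate from the clouds:
- The prop leans about 0.37 rad, with its pivot at z≈22 and an upright top at about 52.
- The tab spans z≈40–45 and the hook's underside is at about 61.
- Snap-in should therefore come near tilt 0.10, or bar θ≈0.15.

Next I'll plan the pry about the crest.

```bash
cat >> h.py <<'E'
def pry(th,lift=0.,sy=1.,th0=.415,ins0=12.4,D=60.3,L=215.,U=4.,slide=0.):
    def bn(t): return np.cos(t)*ex-np.sin(t)*ez, np.sin(t)*ex+np.cos(t)*ez
    C=O-D*ex+22*ez+sy*ey
    b0,n0=bn(th0); Lc0=(ins0+D-10*np.sin(th0))/np.cos(th0)
    b,n=bn(th); Lc=Lc0+10*(th0-th)+slide
    tcp=C+10*n+Lc*b-L*b+U*n+lift*n
    return tcp,R.from_matrix(np.stack([b,np.cross(-n,b),-n],1))
E
python3 - <<'E'
from h import *
for th in (.415,.40,.38,.36,.34,.32,.30):
    print(th); rel(*pry(th))
E
```

```text
0.415
rot [ 0.0009 -0.0001 -0.0003] shift [0.9 0.  0.9]
0.4
rot [ 0.0009  0.0149 -0.0003] shift [0.9 0.  3. ]
0.38
rot [ 0.0009  0.0349 -0.0003] shift [0.9 0.  5.8]
0.36
rot [ 0.0009  0.0549 -0.0003] shift [ 0.9 -0.   8.6]
0.34
rot [ 0.0009  0.0749 -0.0003] shift [ 1.  -0.  11.4]
0.32
rot [ 0.0009  0.0949 -0.0003] shift [ 1.2 -0.  14.2]
0.3
rot [ 0.0009  0.1149 -0.0003] shift [ 1.4 -0.  17. ]
```

arm_command(targets=[[[0, 0, 0], [0, 0, 0.0008], 255], [[0, 0.015, 0], [0, 0, 0.003], 255], [[0, 0.025, 0], [0, 0, 0.0044], 255], [[0, 0.035, 0], [0, 0, 0.0058], 255], [[0, 0.045, 0], [0, 0, 0.0072], 255], [[0, 0.055, 0], [0, 0, 0.0086], 255]])

```text
t: 8.25
eef_pos: [409.7, 318.3, 84.9]
tcp_rot: [3.14, 0.358, 1.438]
ft_force: [-0.3, 3.4, 3.4]
opening: 0.228
```

arm_command(targets=[[[0, 0.005, 0], [0, 0, 0.0007], 255], [[0, 0.01, 0], [0, 0, 0.0014], 255], [[0, 0.015, 0], [0.0001, 0, 0.0021], 255], [[0, 0.02, 0], [0.0001, 0, 0.0028], 255], [[0, 0.02, 0], [0.0001, 0, 0.0028], 255]])

```text
t: 8.75
eef_pos: [409.5, 317.0, 82.3]
tcp_rot: [3.14, 0.34, 1.438]
ft_force: [-0.7, 1.0, 5.3]
opening: 0.232
```

```bash
cat >> h.py <<'E'
def look(tag,th=None):
    s=env.state(); print("t",s["t"],s["eef_pos"].round(1),s["tcp_rot"].round(3),s["ft_force"].round(1),s["moment"].round(2))
    c,p,d=grab("scene","sc"+tag); P=cloud(c,d); S=np.stack([(P-O)@ex,(P-O)@ey,P[...,2]],-1).reshape(-1,3)
    k=S[(S[:,0]>3)&(S[:,0]<120)&(abs(S[:,1])<55)&(S[:,2]>38)&(S[:,2]<70)]
    a=k[(k[:,0]<30)&(k[:,1]<-5)]; tz=np.percentile(a[:,2],30); print("front plate z",tz.round(1),"n",len(a))
    # slope via robust fit at right part
    b=k[(k[:,1]<-40)]; A=np.c_[b[:,0],np.ones(len(b))]; 
    if len(b)>20: 
        from scipy.optimize import least_squares
        r=least_squares(lambda w:A@w-b[:,2],[0,44],loss="soft_l1"); print("tilt",-r.x[0].round(3),len(b))
    kb=S[(S[:,0]>-95)&(S[:,0]<-28)&(S[:,1]>12)&(S[:,1]<45)&(S[:,2]>5)&(S[:,2]<36)]; print("blk",np.round(cv2.minAreaRect(kb[:,:2].astype(np.float32))[0],1))
    c1,p1,d1=grab("side","s"+tag)
    a=cv2.resize(p[215:275,265:325],(400,400),interpolation=cv2.INTER_CUBIC); b=cv2.resize(p1[140:220,220:300],(400,400),interpolation=cv2.INTER_CUBIC)
    cv2.imwrite(f"pics/L{tag}.png",np.hstack([a,b]))
    Q=cloud(c1,d1)
    for nm,PP in (("sc",P),("side",Q)):
        W=np.stack([(PP-O)@ex,(PP-O)@ey,PP[...,2]],-1).reshape(-1,3)
        kk=W[(W[:,0]>9)&(W[:,0]<23)&(W[:,1]>75)&(W[:,1]<90)&(W[:,2]>27)&(W[:,2]<58)]
        print(nm,"prop top y",kk[kk[:,2]>40][:,1].round(0)[:8],"n",len(kk))
E
python3 - <<'E'
from h import *
look("8")
for th in (.33,.32,.31,.30): rel(*pry(th))
E
```

```text
t 8.75 [409.5 317.   82.3] [3.14  0.34  1.438] [-0.7  1.   5.3] [-0.01  0.1   0.05]
front plate z 45.9 n 114
tilt 0.024 129
blk [-55.4  23.1]
sc prop top y [83. 85. 84. 83. 77. 84. 82. 82.] n 25
side prop top y [84. 82. 79. 85. 83. 80. 76. 86.] n 24
rot [ 0.0012  0.01   -0.0005] shift [ 1.  -0.1  1.8]
rot [ 0.0012  0.02   -0.0005] shift [ 1.  -0.1  3.2]
rot [ 0.0012  0.03   -0.0005] shift [ 1.  -0.1  4.5]
rot [ 0.0012  0.04   -0.0005] shift [ 1.  -0.1  5.9]
```

arm_command(targets=[[[0, 0.01, 0], [0, 0, 0.0014], 255], [[0, 0.02, 0], [0, 0, 0.0028], 255], [[0, 0.03, 0], [0, 0, 0.0042], 255], [[0, 0.04, 0], [0.0001, 0, 0.0056], 255], [[0, 0.04, 0], [0.0001, 0, 0.0056], 255]])

```text
t: 9.35
eef_pos: [409.3, 315.1, 77.0]
tcp_rot: [3.14, 0.3, 1.438]
ft_force: [-0.7, 1.0, 5.4]
opening: 0.229
```

Run:
```python
from h import *
look("9")
for th in (.29,.28,.27,.26): rel(*pry(th))
z=np.load("sc7.npz",allow_pickle=True); P=cloud(z["cal"].item(),z["d"]);S=np.stack([(P-O)@ex,(P-O)@ey,P[...,2]],-1).reshape(-1,3)
kb=S[(S[:,0]>-95)&(S[:,0]<-28)&(S[:,1]>12)&(S[:,1]<45)&(S[:,2]>5)&(S[:,2]<36)]; print("blk ref",np.round(cv2.minAreaRect(kb[:,:2].astype(np.float32))[0],1))
k=S[(S[:,0]>3)&(S[:,0]<30)&(S[:,1]<-5)&(S[:,1]>-55)&(S[:,2]>38)&(S[:,2]<70)]; print("plate ref",np.percentile(k[:,2],30))
```

```text
t 9.35 [409.3 315.1  77. ] [3.14  0.3   1.438] [-0.7  1.   5.4] [-0.02  0.13  0.03]
front plate z 48.6 n 113
tilt 0.037 135
blk [-55.4  22.9]
sc prop top y [83. 84. 82. 81. 84. 78. 82. 81.] n 22
side prop top y [77. 84. 82. 80. 83. 80. 78. 76.] n 22
rot [ 0.0011  0.0101 -0.0005] shift [ 1.  -0.1  1.7]
rot [ 0.0011  0.0201 -0.0005] shift [ 1.  -0.1  3.1]
rot [ 0.0011  0.0301 -0.0005] shift [ 1.  -0.1  4.5]
rot [ 0.0011  0.0401 -0.0005] shift [ 1.  -0.1  5.9]
blk ref [-61.8  24.8]
plate ref 44.84201922496236
```

View pics/L9.png

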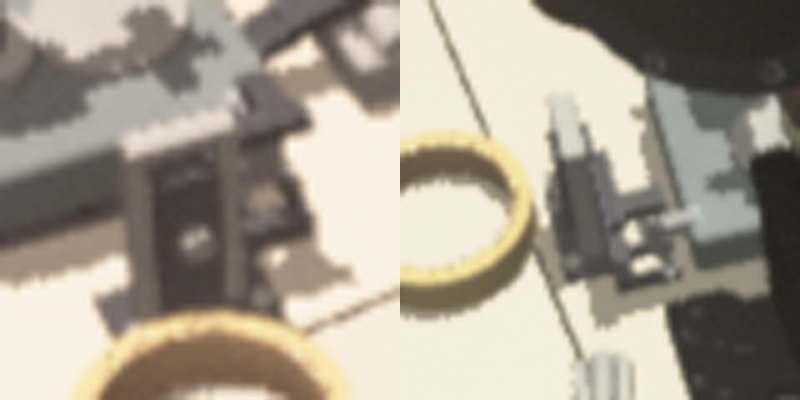

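arm_command(targets=[[[0, 0.01, 0], [0, 0, 0.0014], 255], [[0, 0.02, 0], [0, 0, 0.0028], 255], [[0, 0.03, 0], [0, 0, 0.0042], 255], [[0, 0.04, 0], [0.0001, 0, 0.0056], 255], [[0, 0.04, 0], [0.0001, 0, 0.0056], 255]])

```text
t: 9.95
eef_pos: [409.0, 313.5, 71.5]
tcp_rot: [3.14, 0.26, 1.438]
ft_force: [-1.1, -1.2, 5.0]
opening: 0.229
```

Run:
```python
from h import *
look("10")
for n in ("sc7","sc10"):
  z=np.load(n+".npz",allow_pickle=True); P=cloud(z["cal"].item(),z["d"]);S=np.stack([(P-O)@ex,(P-O)@ey,P[...,2]],-1).reshape(-1,3)
  kb=S[(S[:,0]>-100)&(S[:,0]<-20)&(S[:,1]>18)&(S[:,1]<45)&(S[:,2]>5)&(S[:,2]<36)]; print(n,len(kb),kb[:,0].min().round(1),kb[:,0].max().round(1),kb[:,1].max().round(1), "crest x",np.median(kb[kb[:,2]>30][:,0]))
a=cv2.resize(np.load("sc10.npz")["p"][165:285,225:385],None,fx=5,fy=5,interpolation=cv2.INTER_CUBIC); cv2.imwrite("pics/sc10c.png",a)
```

```text
t 9.95 [409.  313.5  71.5] [3.14  0.26  1.438] [-1.1 -1.2  5. ] [-0.12  0.08  0.03]
front plate z 50.7 n 118
tilt 0.059 135
blk [-61.5  23.1]
sc prop top y [83. 78. 82. 83. 79. 79. 82. 81.] n 22
side prop top y [79. 77. 82. 80. 77. 75. 83. 80.] n 23
sc7 154 -82.3 -39.5 42.0 crest x -60.53970565881782
sc10 157 -80.3 -40.6 33.9 crest x -61.24454598560566
```

View pics/L10.png

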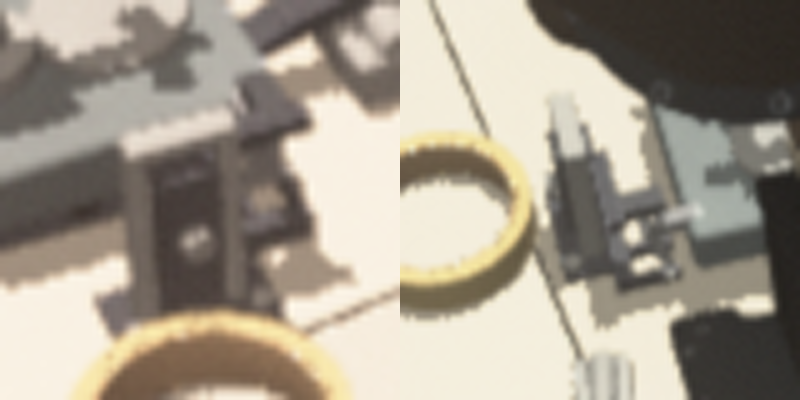

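View pics/sc10c.png

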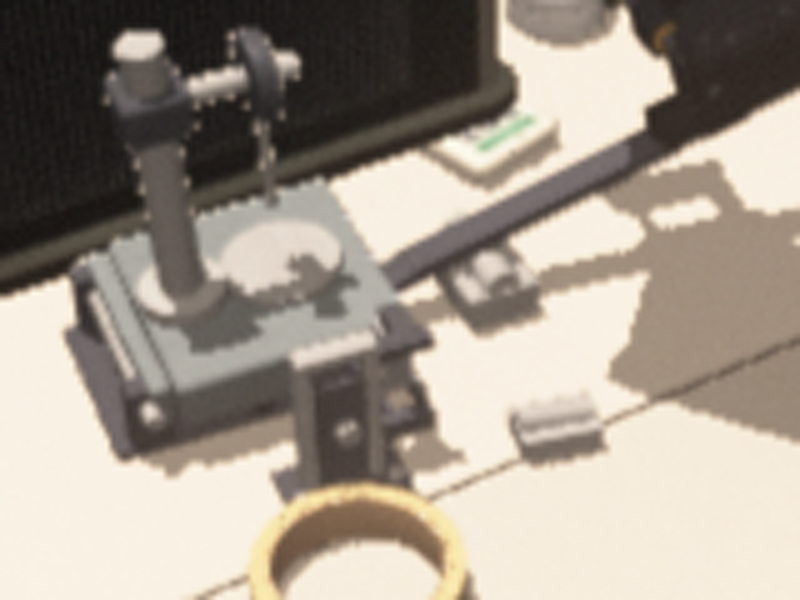

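arm_command(targets=[[[0, 0.01, 0], [0, 0, 0.0014], 255], [[0, 0.02, 0], [0, 0, 0.0028], 255], [[0, 0.03, 0], [0, 0, 0.0042], 255], [[0, 0.03, 0], [0, 0, 0.0042], 255]])

```text
t: 10.45
eef_pos: [408.9, 312.4, 67.4]
tcp_rot: [3.141, 0.23, 1.438]
ft_force: [-0.3, -0.1, 6.3]
opening: 0.23
```

Run:
```python
from h import *
look("11")
rel(*pry(.21))
```

```text
t 10.45 [408.9 312.4  67.4] [3.141 0.23  1.438] [-0.3 -0.1  6.3] [-0.11  0.08  0.02]
front plate z 52.0 n 117
tilt 0.065 132
blk [-60.7  23.5]
sc prop top y [78. 80. 82. 77. 79. 79.] n 22
side prop top y [79. 77. 82. 80. 77. 75. 83. 81.] n 23
rot [ 0.0009  0.0204 -0.0004] shift [ 0.9 -0.1  2.9]
```

View pics/L11.png

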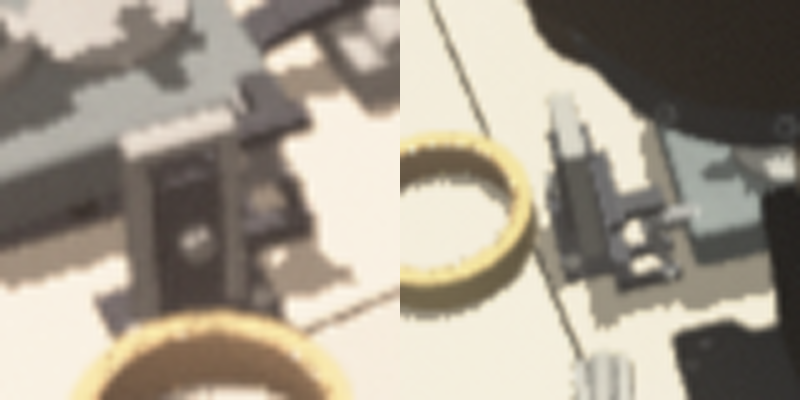

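arm_command(targets=[[[0, 0.007, 0], [0, 0, 0.001], 255], [[0, 0.014, 0], [0, 0, 0.002], 255], [[0, 0.02, 0], [0, 0, 0.0028], 255], [[0, 0.02, 0], [0, 0, 0.0028], 255], [[0, 0.02, 0], [0, 0, 0.0028], 255]])

```text
t: 11.05
eef_pos: [408.7, 311.7, 64.8]
tcp_rot: [3.141, 0.211, 1.438]
ft_force: [0.1, -1.3, 6.2]
opening: 0.227
```

Run:
```python
from h import *
look("12")
rel(*pry(.19))
```

```text
t 11.05 [408.7 311.7  64.8] [3.141 0.211 1.438] [ 0.1 -1.3  6.2] [-0.34  0.03  0.05]
front plate z 52.9 n 119
tilt 0.075 136
blk [-61.9  23.7]
sc prop top y [80. 79. 78. 77. 77. 79. 80.] n 18
side prop top y [79. 77. 82. 80. 77. 75. 83. 80.] n 24
rot [ 0.0008  0.0205 -0.0003] shift [ 0.9 -0.1  2.9]
```

View pics/L12.png

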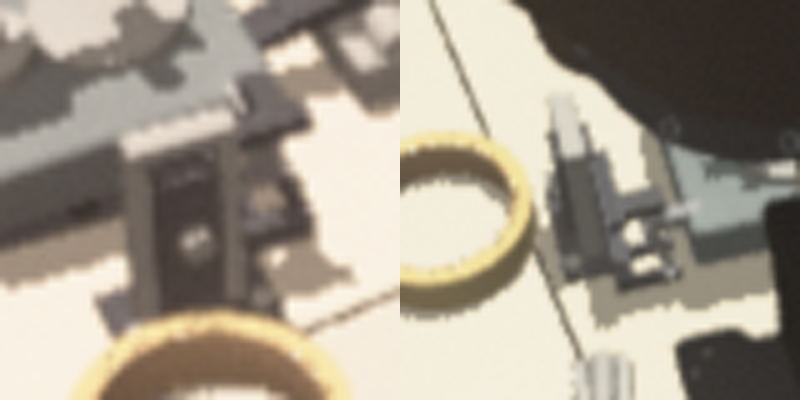

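arm_command(targets=[[[0, 0.007, 0], [0, 0, 0.001], 255], [[0, 0.014, 0], [0, 0, 0.002], 255], [[0, 0.02, 0], [0, 0, 0.0028], 255], [[0, 0.02, 0], [0, 0, 0.0028], 255], [[0, 0.02, 0], [0, 0, 0.0028], 255]])

```text
t: 11.65
eef_pos: [408.7, 311.1, 62.0]
tcp_rot: [3.141, 0.191, 1.438]
ft_force: [-0.6, -0.9, 5.4]
opening: 0.228
```

Run:
```python
from h import *
look("13")
rel(*pry(.17))
```

```text
t 11.65 [408.7 311.1  62. ] [3.141 0.191 1.438] [-0.6 -0.9  5.4] [-0.3   0.03  0.02]
front plate z 54.1 n 117
tilt 0.092 130
blk [-60.4  22.9]
sc prop top y [79. 78. 77. 78.] n 20
side prop top y [79. 77. 82. 80. 77. 75. 83. 80.] n 21
rot [ 0.0008  0.0206 -0.0004] shift [ 0.9 -0.1  2.8]
```

View pics/L13.png

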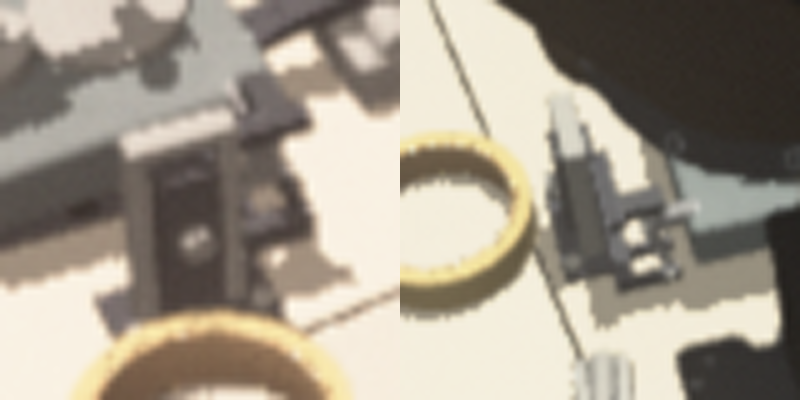

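arm_command(targets=[[[0, 0.007, 0], [0, 0, 0.001], 255], [[0, 0.014, 0], [0, 0, 0.002], 255], [[0, 0.02, 0], [0, 0, 0.0028], 255], [[0, 0.02, 0], [0, 0, 0.0028], 255], [[0, 0.02, 0], [0, 0, 0.0028], 255]])

```text
t: 12.25
eef_pos: [408.5, 310.6, 59.3]
tcp_rot: [3.141, 0.171, 1.438]
ft_force: [0.5, -2.5, 5.7]
opening: 0.231
```

Run:
```python
from h import *
look("14")
rel(*pry(.15))
```

```text
t 12.25 [408.5 310.6  59.3] [3.141 0.171 1.438] [ 0.5 -2.5  5.7] [-0.36  0.06 -0.01]
front plate z 55.4 n 115
tilt 0.094 132
blk [-60.2  22.7]
sc prop top y [79. 79. 78. 79. 78. 79. 79.] n 21
side prop top y [79. 77. 75. 82. 80. 77. 75. 80.] n 22
rot [ 0.0007  0.0206 -0.0004] shift [ 0.9 -0.1  2.8]
```

View pics/L14.png

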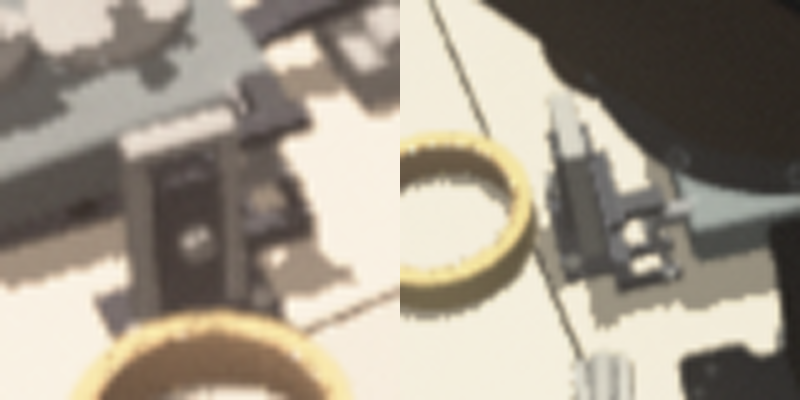

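Run:
```python
from h import *
for t in ("7","10","12","13","14"):
  z=np.load(f"sc{t}.npz",allow_pickle=True); P=cloud(z["cal"].item(),z["d"]);S=np.stack([(P-O)@ex,(P-O)@ey,P[...,2]],-1).reshape(-1,3)
  k=S[(S[:,0]>4)&(S[:,0]<24)&(S[:,1]>62)&(S[:,1]<92)&(S[:,2]>26)&(S[:,2]<66)]; k=k[np.argsort(k[:,2])]
  print(t,[tuple(int(v) for v in r.round()) for r in k])
```

```text
7 [(17, 76, 26), (19, 75, 26), (13, 78, 30), (15, 78, 30), (20, 76, 31), (18, 77, 31), (11, 79, 33), (13, 79, 34), (8, 78, 35), (16, 79, 35), (18, 79, 36), (11, 80, 37), (13, 79, 37), (16, 80, 39), (20, 78, 39), (19, 76, 40), (19, 81, 41), (11, 81, 41), (9, 82, 41), (14, 82, 43), (17, 83, 45), (12, 82, 45), (9, 83, 45), (20, 84, 47), (10, 84, 49), (17, 84, 49), (15, 86, 50), (19, 71, 61), (19, 78, 63), (20, 73, 66)]
10 [(24, 92, 26), (16, 74, 28), (12, 76, 28), (15, 76, 29), (9, 76, 30), (12, 75, 30), (20, 78, 32), (9, 75, 33), (17, 77, 34), (16, 79, 35), (20, 78, 36), (13, 79, 37), (17, 77, 37), (16, 79, 38), (20, 77, 38), (10, 78, 39), (8, 79, 41), (14, 81, 42), (18, 79, 42), (20, 79, 43), (15, 78, 43), (16, 82, 44), (12, 83, 46), (14, 82, 46), (9, 83, 48), (16, 62, 50), (18, 66, 50), (19, 63, 52), (18, 68, 58), (19, 71, 64), (20, 79, 64)]
12 [(9, 76, 27), (23, 78, 27), (6, 85, 27), (16, 73, 27), (14, 75, 28), (20, 76, 31), (14, 75, 31), (12, 76, 31), (19, 75, 33), (11, 79, 33), (10, 76, 34), (18, 79, 36), (17, 76, 36), (13, 78, 36), (15, 78, 37), (10, 78, 38), (12, 77, 38), (17, 7
[... 332 characters left out ...]
(15, 77, 33), (10, 77, 34), (13, 78, 36), (21, 79, 37), (17, 77, 37), (19, 76, 37), (10, 77, 37), (15, 78, 37), (15, 77, 39), (19, 76, 40), (13, 79, 40), (10, 77, 41), (17, 78, 41), (12, 78, 42), (7, 77, 43), (15, 79, 44), (18, 68, 55), (20, 72, 55), (20, 79, 64), (21, 75, 65)]
14 [(9, 75, 26), (17, 76, 27), (18, 73, 27), (20, 76, 28), (12, 76, 28), (9, 76, 30), (17, 77, 30), (16, 74, 31), (12, 76, 31), (14, 76, 32), (12, 76, 34), (10, 78, 36), (15, 78, 37), (21, 80, 37), (18, 78, 38), (20, 78, 38), (10, 78, 39), (13, 79, 41), (15, 79, 41), (17, 78, 41), (10, 78, 41), (20, 79, 43), (13, 79, 43), (15, 79, 44), (19, 64, 52), (18, 67, 54), (20, 71, 55), (20, 67, 58), (20, 72, 62), (20, 80, 65)]
```

The prop is at about 0.2 rad, so it is close to the end of the tab. I'll take finer steps.

arm_command(targets=[[[0, 0.005, 0], [0, 0, 0.0007], 255], [[0, 0.01, 0], [0, 0, 0.0014], 255], [[0, 0.01, 0], [0, 0, 0.0014], 255], [[0, 0.01, 0], [0, 0, 0.0014], 255]])

```text
t: 12.75
eef_pos: [408.5, 310.3, 57.9]
tcp_rot: [3.141, 0.161, 1.438]
ft_force: [0.5, -2.9, 5.4]
opening: 0.231
```

```bash
cat >> h.py <<'E'
def prop(tag):
  for n in ("sc","s"):
    z=np.load(f"{n}{tag}.npz",allow_pickle=True); P=cloud(z["cal"].item(),z["d"]);S=np.stack([(P-O)@ex,(P-O)@ey,P[...,2]],-1).reshape(-1,3)
    k=S[(S[:,0]>9)&(S[:,0]<22)&(S[:,1]>68)&(S[:,1]<92)&(S[:,2]>27)&(S[:,2]<53)]
    if n=="sc":
      f=np.polyfit(k[:,2],k[:,1],1); print("prop slope",f[0].round(3),"n",len(k),"maxz",k[:,2].max().round(1))
    else:
      k=k[np.argsort(k[:,2])]; print([tuple(int(v) for v in r.round()) for r in k])
E
python3 - <<'E'
from h import *
look("15")
for t in ("7","9","10","12","13","14","15"): prop(t)
E
```

```text
t 12.75 [408.5 310.3  57.9] [3.141 0.161 1.438] [ 0.5 -2.9  5.4] [-0.4   0.07 -0.05]
front plate z 56.0 n 123
tilt 0.105 133
blk [-59.1  23.2]
sc prop top y [79. 80. 80. 78. 79. 79.] n 18
side prop top y [79. 77. 82. 80. 78. 75. 80. 78.] n 21
prop slope 0.387 n 24 maxz 49.7
[(10, 78, 32), (12, 75, 33), (12, 77, 35), (13, 74, 36), (11, 80, 37), (14, 72, 38), (21, 77, 38), (11, 77, 39), (12, 69, 39), (10, 82, 39), (12, 79, 39), (17, 78, 40), (13, 76, 41), (13, 79, 41), (12, 74, 41), (10, 82, 43), (19, 72, 43), (16, 71, 43), (10, 84, 43), (14, 76, 44), (18, 80, 44), (12, 71, 44), (13, 86, 44), (11, 69, 44), (16, 75, 44), (15, 73, 44), (14, 69, 45), (19, 75, 45), (15, 85, 45), (12, 74, 45), (17, 70, 46), (19, 79, 46), (20, 86, 47), (10, 81, 47), (12, 81, 47), (10, 84, 48), (15, 83, 49), (15, 85, 49), (11, 83, 50), (17, 84, 51), (16, 82, 51)]
prop slope 0.384 n 25 maxz 49.4
[(10, 73, 27), (15, 72, 28), (10, 76, 28), (11, 73, 29), (12, 75, 29), (14, 74, 35), (10, 75, 35), (10, 77, 37), (14, 74, 39), (14, 76, 40), (10, 77, 41), (11, 82, 42), (13, 69, 42), (15, 78, 42), (13, 71, 43), (18, 78
[... 2134 characters left out ...]
(10, 77, 40), (13, 76, 45), (10, 77, 45), (10, 79, 46), (14, 76, 47), (11, 79, 48), (16, 77, 49), (14, 68, 49), (14, 73, 50), (19, 79, 50), (10, 81, 50), (16, 80, 50), (18, 77, 50), (13, 80, 51), (13, 71, 51), (12, 78, 51), (16, 82, 51), (13, 75, 53)]
prop slope 0.26 n 20 maxz 44.2
[(10, 76, 27), (15, 72, 28), (9, 73, 28), (11, 73, 29), (10, 75, 32), (9, 78, 34), (17, 74, 35), (11, 77, 35), (9, 75, 37), (11, 75, 39), (19, 75, 40), (11, 79, 40), (10, 77, 40), (10, 77, 45), (13, 76, 45), (10, 79, 45), (10, 81, 47), (15, 80, 48), (14, 68, 48), (11, 81, 48), (14, 70, 49), (13, 78, 49), (19, 79, 49), (15, 75, 50), (15, 80, 51), (16, 82, 51), (14, 78, 51), (13, 73, 52), (15, 70, 52), (16, 77, 53)]
```

View pics/L15.png

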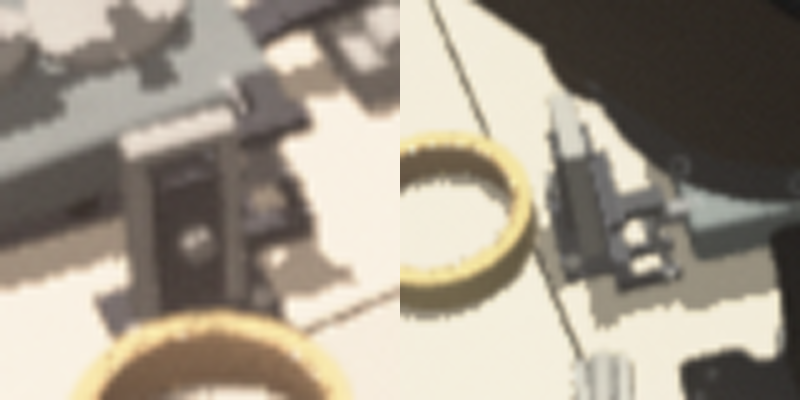

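arm_command(targets=[[[0, 0.005, 0], [0, 0, 0.0007], 255], [[0, 0.01, 0], [0, 0, 0.0014], 255], [[0, 0.01, 0], [0, 0, 0.0014], 255], [[0, 0.01, 0], [0, 0, 0.0014], 255]])

```text
t: 13.25
eef_pos: [408.5, 310.1, 56.5]
tcp_rot: [3.141, 0.151, 1.438]
ft_force: [-0.3, -2.3, 6.1]
opening: 0.23
```

Run:
```python
from h import *
look("16"); prop("16")
```

```text
t 13.25 [408.5 310.1  56.5] [3.141 0.151 1.438] [-0.3 -2.3  6.1] [-0.41  0.03 -0.05]
front plate z 56.4 n 124
tilt 0.115 143
blk [-59.6  22.7]
sc prop top y [78. 80. 79. 79. 79.] n 21
side prop top y [79. 77. 75. 82. 80. 78. 75. 80.] n 20
prop slope 0.232 n 22 maxz 44.1
[(10, 76, 28), (14, 72, 30), (11, 78, 31), (9, 73, 32), (11, 75, 35), (16, 74, 36), (10, 77, 37), (21, 75, 38), (11, 75, 38), (11, 77, 40), (11, 79, 41), (10, 77, 45), (10, 79, 45), (12, 76, 46), (10, 81, 46), (14, 68, 48), (16, 73, 48), (16, 80, 50), (13, 78, 50), (10, 81, 50), (13, 71, 50), (10, 79, 50), (15, 78, 51), (12, 80, 51), (18, 79, 51), (15, 82, 52), (17, 77, 52)]
```

View pics/L16.png

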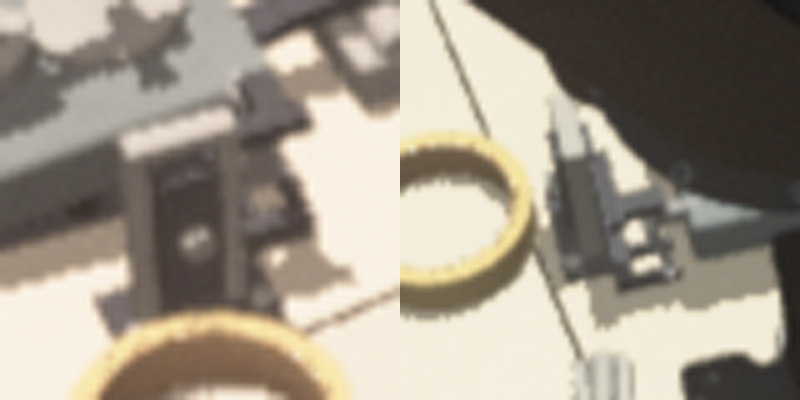

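arm_command(targets=[[[0, 0.005, 0], [0, 0, 0.0007], 255], [[0, 0.01, 0], [0, 0, 0.0014], 255], [[0, 0.01, 0], [0, 0, 0.0014], 255], [[0, 0.01, 0], [0, 0, 0.0014], 255]])

```text
t: 13.75
eef_pos: [408.5, 309.8, 55.1]
tcp_rot: [3.141, 0.141, 1.438]
ft_force: [0.8, -3.6, 5.5]
opening: 0.23
```

Run:
```python
from h import *
look("17"); prop("17")
```

```text
t 13.75 [408.5 309.8  55.1] [3.141 0.141 1.438] [ 0.8 -3.6  5.5] [-0.45 -0.   -0.02]
front plate z 56.8 n 120
tilt 0.108 134
blk [-53.9  23.4]
sc prop top y [78. 78. 78. 80. 78.] n 18
side prop top y [79. 77. 75. 82. 80. 78. 75. 81.] n 21
prop slope 0.235 n 20 maxz 43.6
[(10, 76, 29), (14, 72, 29), (12, 75, 30), (9, 73, 32), (21, 73, 33), (9, 78, 34), (11, 75, 35), (11, 77, 35), (16, 74, 36), (10, 75, 39), (10, 77, 40), (11, 79, 41), (18, 75, 41), (12, 77, 42), (12, 79, 43), (11, 76, 48), (14, 70, 49), (20, 79, 49), (15, 75, 49), (10, 79, 50), (10, 81, 50), (14, 73, 50), (16, 82, 51), (17, 77, 51), (14, 78, 51), (15, 80, 52), (12, 81, 52), (11, 78, 52), (15, 70, 52)]
```

View pics/L17.png

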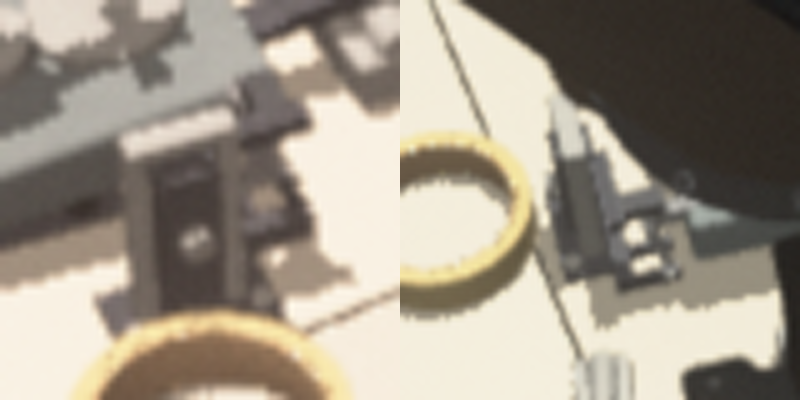

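arm_command(targets=[[[0, 0.005, 0], [0, 0, 0.0007], 255], [[0, 0.01, 0], [0, 0, 0.0014], 255], [[0, 0.01, 0], [0, 0, 0.0014], 255], [[0, 0.01, 0], [0, 0, 0.0014], 255]])

```text
t: 14.25
eef_pos: [408.4, 309.6, 53.7]
tcp_rot: [3.141, 0.131, 1.438]
ft_force: [-0.6, -3.3, 5.8]
opening: 0.226
```

Run:
```python
from h import *
look("18"); prop("18")
```

```text
t 14.25 [408.4 309.6  53.7] [3.141 0.131 1.438] [-0.6 -3.3  5.8] [-0.52  0.05  0.03]
front plate z 57.4 n 123
tilt 0.121 136
blk [-61.   23.5]
sc prop top y [79. 78. 79. 78.] n 19
side prop top y [79. 77. 80. 78. 75. 80. 78. 75.] n 17
prop slope 0.159 n 19 maxz 44.1
[(10, 73, 27), (12, 75, 30), (10, 73, 30), (13, 72, 31), (10, 78, 33), (11, 75, 34), (12, 77, 34), (16, 74, 36), (10, 75, 39), (11, 77, 39), (10, 79, 42), (18, 75, 42), (11, 79, 44), (11, 76, 47), (10, 79, 50), (12, 78, 50), (14, 73, 51), (16, 80, 51), (10, 81, 51), (12, 80, 52), (18, 79, 52), (17, 77, 52), (14, 78, 52), (13, 75, 53)]
```

View pics/L18.png

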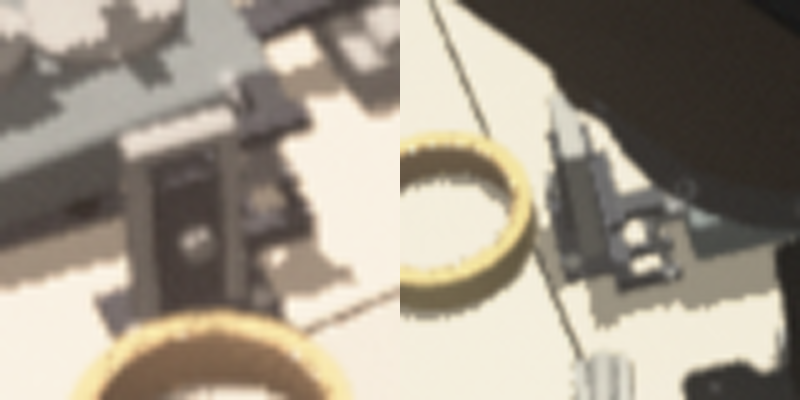

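arm_command(targets=[[[0, 0.005, 0], [0, 0, 0.0007], 255], [[0, 0.01, 0], [0, 0, 0.0014], 255], [[0, 0.01, 0], [0, 0, 0.0014], 255], [[0, 0.01, 0], [0, 0, 0.0014], 255]])

```text
t: 14.75
eef_pos: [408.4, 309.4, 52.4]
tcp_rot: [3.141, 0.121, 1.438]
ft_force: [-0.1, -2.3, 5.3]
opening: 0.23
```

Run:
```python
from h import *
look("19"); prop("19")
```

```text
t 14.75 [408.4 309.4  52.4] [3.141 0.121 1.438] [-0.1 -2.3  5.3] [-0.53  0.03 -0.02]
front plate z 57.7 n 119
tilt 0.117 138
blk [-60.4  23.7]
sc prop top y [80. 78. 77. 79. 79.] n 15
side prop top y [79. 77. 80. 77. 75. 80. 78. 75.] n 18
prop slope 0.298 n 19 maxz 44.8
[(10, 76, 27), (10, 73, 31), (12, 72, 32), (10, 75, 32), (21, 73, 33), (11, 77, 36), (14, 74, 38), (11, 75, 38), (11, 79, 40), (10, 77, 41), (17, 75, 43), (11, 79, 45), (9, 77, 46), (11, 79, 48), (15, 73, 48), (14, 80, 49), (10, 76, 49), (20, 79, 49), (16, 77, 49), (10, 81, 51), (15, 80, 51), (11, 78, 52), (13, 75, 52)]
```

View pics/L19.png

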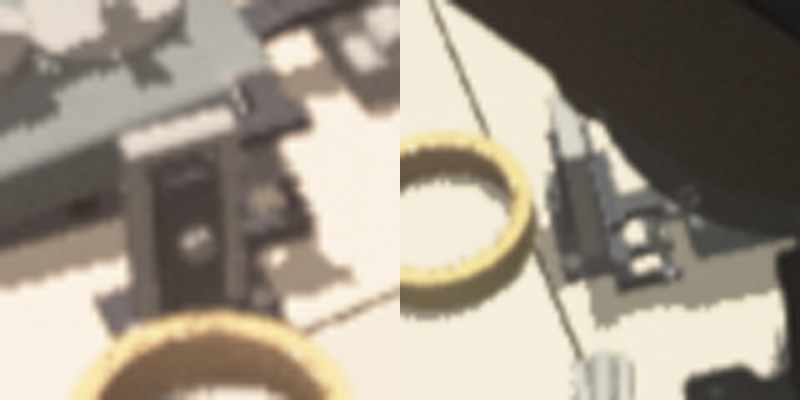

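arm_command(targets=[[[0, 0.005, 0], [0, 0, 0.0007], 255], [[0, 0.01, 0], [0, 0, 0.0014], 255], [[0, 0.01, 0], [0, 0, 0.0014], 255], [[0, 0.01, 0], [0, 0, 0.0014], 255]])

```text
t: 15.25
eef_pos: [408.4, 309.2, 51.1]
tcp_rot: [3.141, 0.111, 1.438]
ft_force: [-0.2, -3.2, 7.9]
opening: 0.232
```

Run:
```python
from h import *
look("20"); prop("20")
```

```text
t 15.25 [408.4 309.2  51.1] [3.141 0.111 1.438] [-0.2 -3.2  7.9] [-0.69  0.08 -0.04]
front plate z 58.5 n 116
tilt 0.133 139
blk [-61.3  23.2]
sc prop top y [78. 77. 79. 76. 79.] n 17
side prop top y [79. 77. 80. 78. 75. 80. 78. 76.] n 17
prop slope 0.187 n 20 maxz 42.8
[(10, 73, 27), (15, 72, 28), (11, 75, 31), (9, 73, 32), (11, 75, 35), (11, 77, 36), (14, 74, 38), (12, 79, 38), (10, 75, 39), (11, 77, 40), (11, 79, 44), (10, 77, 44), (15, 76, 46), (11, 79, 48), (11, 81, 49), (10, 76, 49), (13, 78, 49), (16, 80, 50), (15, 75, 50), (12, 80, 51), (15, 70, 51), (14, 78, 52), (17, 79, 52), (16, 77, 53)]
```

View pics/L20.png

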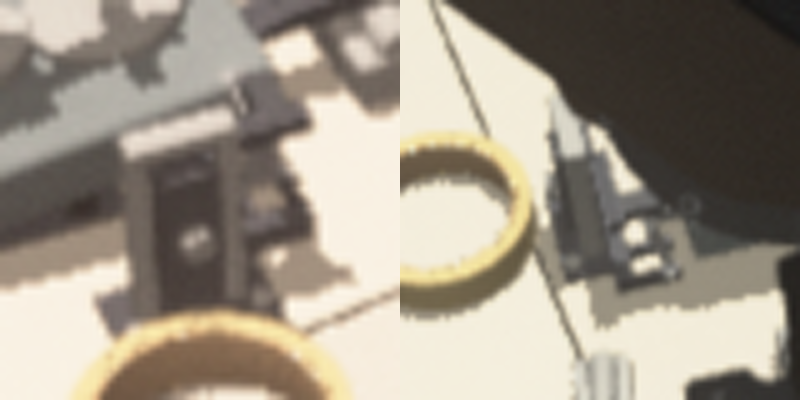

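Run:
```python
from h import *
L=[]
for t in ("10","14","18","19","20"):
  p=np.load(f"s{t}.npz")["p"]; a=cv2.resize(p[170:205,250:282],(256,280),interpolation=cv2.INTER_NEAREST)
  p=np.load(f"sc{t}.npz")["p"]; b=cv2.resize(p[225:265,288:320],(256,320),interpolation=cv2.INTER_NEAREST)
  L.append(np.vstack([a,b])[:, :])
im=np.hstack(L[1:4][:0]+[L[0],L[3],L[4]]); cv2.imwrite("pics/cmp.png",im); print(im.shape)
```

```text
(600, 768, 3)
```

View pics/cmp.png

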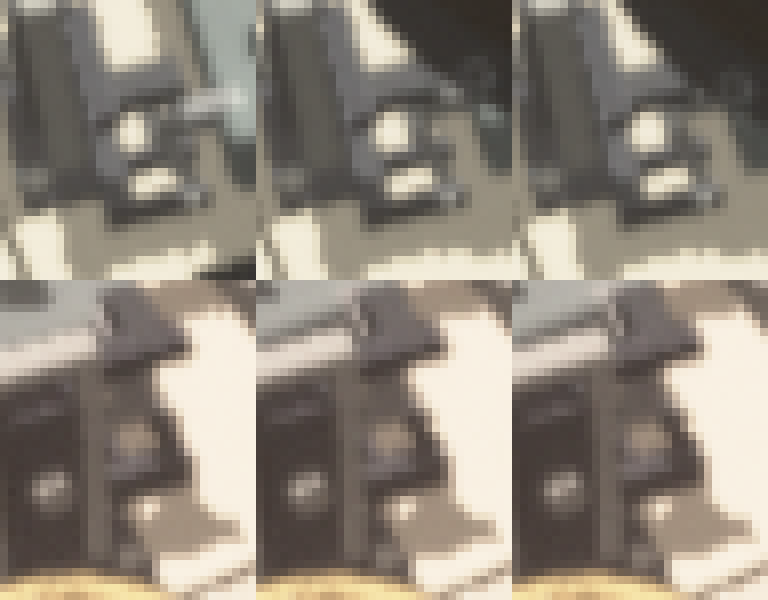

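Run:
```python
from h import *
for t in ("7","14","20"):
    z=np.load(f"s{t}.npz",allow_pickle=True); P=cloud(z["cal"].item(),z["d"]);S=np.stack([(P-O)@ex,(P-O)@ey,P[...,2]],-1)
    print(t)
    for v in range(178,200):
        print(v,[tuple(int(w) for w in S[v,u].round()) if np.isfinite(S[v,u]).all() else None for u in range(264,282)])
```

```text
7
178 [(21, 89, 70), (22, 86, 68), (19, 84, 72), (20, 82, 69), (19, 80, 70), (18, 77, 70), (18, 75, 69), (15, 73, 72), (15, 71, 71), (68, 62, 2), (70, 60, -2), (39, 61, 38), (35, 59, 43), (31, 57, 46), (31, 55, 45), (29, 52, 47), None, (29, 48, 46)]
179 [(19, 89, 70), (18, 87, 70), (17, 85, 70), (15, 83, 71), (16, 80, 70), (15, 78, 71), (14, 76, 71), (15, 73, 69), (14, 71, 69), (66, 63, 0), (67, 60, -2), (41, 61, 31), (33, 60, 41), (30, 57, 44), (27, 55, 46), (29, 53, 44), (26, 51, 46), (26, 48, 46)]
180 [(16, 90, 69), (14, 88, 71), (12, 86, 72), (15, 83, 68), (13, 81, 70), (10, 79, 72), (14, 76, 66), (13, 74, 68), (10, 72, 71), (61, 64, 2), (63, 61, 0), (42, 61, 25), (30, 60, 41), (29, 58, 42), (27, 56, 43), (24, 54, 46), (25, 51, 44), (24, 49, 44)]
181 [(12, 90, 71), (10, 88, 73), (11, 86, 71), (11, 84, 70), (11, 81, 69), (10, 79, 69), (9, 77, 70), (11, 75, 67), (10, 72, 67), (59, 65, 2), (60, 62, -1), (59, 60, 0), (27, 61, 42), (25, 59, 43), (22, 57, 46), (22, 54, 45), (21, 52, 46), (21, 50, 44)]
182 [(11, 91, 69), (10, 89, 69), (9, 87, 69), (9, 84, 68), (11, 82, 66), (12, 79, 64)
[... 15078 characters left out ...]
]
197 [(6, 98, 16), (4, 95, 18), (4, 93, 18), (6, 90, 14), (14, 87, 1), (14, 85, 1), (12, 83, 3), (12, 80, 1), (12, 78, 0), (11, 75, 1), (10, 73, 1), (11, 71, -1), (9, 68, 0), (6, 66, 4), (8, 63, 0), (5, 61, 4), (7, 59, 0), (6, 56, 0)]
198 [(14, 98, 1), (14, 95, 0), (14, 93, -1), (11, 90, 2), (9, 88, 4), (11, 86, 1), (11, 83, 0), (11, 81, -1), (9, 78, 1), (10, 76, -2), (7, 74, 1), (7, 71, 0), (7, 69, 0), (6, 67, 0), (6, 64, -1), (4, 62, 0), (4, 59, 0), (3, 57, 0)]
199 [(11, 98, 1), (10, 96, 1), (10, 93, 0), (9, 91, 1), (10, 89, -2), (10, 86, -2), (5, 84, 4), (5, 82, 2), (6, 79, 1), (7, 77, -2), (4, 74, 1), (4, 72, 1), (3, 70, 0), (2, 67, 1), (1, 65, 1), (2, 62, -1), (-2, 60, 4), (-1, 58, 2)]
```

The tab's underside is at about 51 and the leaning prop's top at about 52, so there is about 1 mm to go.

arm_command(targets=[[[0, 0.004, 0], [0, 0, 0.0006], 255], [[0, 0.008, 0], [0, 0, 0.0011], 255], [[0, 0.008, 0], [0, 0, 0.0011], 255], [[0, 0.008, 0], [0, 0, 0.0011], 255]])

```text
t: 15.75
eef_pos: [408.3, 309.1, 50.0]
tcp_rot: [3.141, 0.103, 1.438]
ft_force: [0.3, -3.3, 8.3]
opening: 0.226
```

```bash
cat >> h.py <<'E'
def cmp(tags):
  L=[]
  for t in tags:
    p=np.load(f"s{t}.npz")["p"]; a=cv2.resize(p[170:205,250:282],(256,280),interpolation=cv2.INTER_NEAREST)
    p=np.load(f"sc{t}.npz")["p"]; b=cv2.resize(p[225:265,288:320],(256,320),interpolation=cv2.INTER_NEAREST)
    L.append(np.vstack([a,b]))
  cv2.imwrite(f"pics/cmp{tags[-1]}.png",np.hstack(L))
def tops(t):
    z=np.load(f"s{t}.npz",allow_pickle=True); P=cloud(z["cal"].item(),z["d"]);S=np.stack([(P-O)@ex,(P-O)@ey,P[...,2]],-1)
    for v in (183,184,185,186,187): print(v,[tuple(int(w) for w in S[v,u].round()) for u in range(267,275)])
E
python3 - <<'E'
from h import *
look("21"); tops("21"); cmp(["10","20","21"])
E
```

```text
t 15.75 [408.3 309.1  50. ] [3.141 0.103 1.438] [ 0.3 -3.3  8.3] [-0.72  0.09 -0.04]
front plate z 58.9 n 118
tilt 0.126 145
blk [-60.1  22.7]
sc prop top y [76. 76. 77.] n 11
side prop top y [79. 77. 80. 78. 75. 78. 76. 79.] n 13
183 [(11, 84, 62), (9, 82, 64), (19, 79, 50), (19, 77, 50), (14, 75, 55), (14, 73, 54), (14, 70, 53), (14, 68, 52)]
184 [(55, 81, 0), (53, 79, 2), (16, 80, 51), (14, 78, 52), (14, 75, 50), (52, 69, -1), (49, 67, 2), (51, 64, -1)]
185 [(52, 82, 0), (51, 79, 0), (51, 77, 0), (13, 78, 50), (11, 76, 51), (46, 70, 3), (49, 67, -2), (46, 65, 1)]
186 [(50, 82, -1), (49, 80, -1), (47, 78, 0), (11, 79, 49), (12, 76, 46), (16, 73, 39), (45, 68, -1), (44, 65, 0)]
187 [(47, 83, -2), (47, 81, -2), (45, 78, -1), (10, 79, 45), (10, 77, 44), (11, 74, 43), (24, 70, 23), (25, 68, 21)]
```

View pics/cmp21.png

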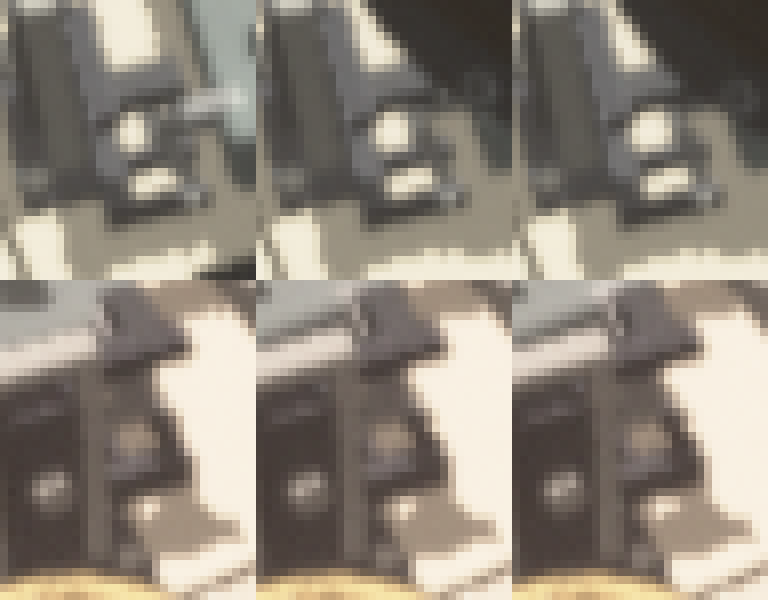

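arm_command(targets=[[[0, 0, 0], [0, 0, 0], 255], [[0, 0, 0], [0, 0, 0], 255]])

```text
t: 16.05
eef_pos: [408.3, 309.1, 49.9]
tcp_rot: [3.141, 0.103, 1.438]
ft_force: [-0.3, -4.2, 7.3]
opening: 0.228
```

Run:
```python
from h import *
look("22"); 
for t in("20","21","22"): prop(t)
def sl(t):
    z=np.load(f"sc{t}.npz",allow_pickle=True); P=cloud(z["cal"].item(),z["d"]);S=np.stack([(P-O)@ex,(P-O)@ey,P[...,2]],-1).reshape(-1,3)
    k=S[(S[:,0]>9)&(S[:,0]<22)&(S[:,1]>68)&(S[:,1]<92)&(S[:,2]>24)&(S[:,2]<60)]; k=k[np.argsort(k[:,2])]; print(t,[tuple(int(v) for v in r.round()) for r in k])
sl("20");sl("21");sl("22")
```

```text
t 16.05 [408.3 309.1  49.9] [3.141 0.103 1.438] [-0.3 -4.2  7.3] [-0.7   0.03  0.02]
front plate z 58.9 n 121
tilt 0.123 142
blk [-59.4  25.9]
sc prop top y [78. 77. 78.] n 12
side prop top y [79. 77. 80. 78. 75. 78. 76. 76.] n 13
prop slope 0.187 n 20 maxz 42.8
[(10, 73, 27), (15, 72, 28), (11, 75, 31), (9, 73, 32), (11, 75, 35), (11, 77, 36), (14, 74, 38), (12, 79, 38), (10, 75, 39), (11, 77, 40), (11, 79, 44), (10, 77, 44), (15, 76, 46), (11, 79, 48), (11, 81, 49), (10, 76, 49), (13, 78, 49), (16, 80, 50), (15, 75, 50), (12, 80, 51), (15, 70, 51), (14, 78, 52), (17, 79, 52), (16, 77, 53)]
prop slope 0.317 n 20 maxz 41.6
[(11, 75, 30), (9, 73, 32), (11, 73, 34), (11, 77, 35), (11, 75, 35), (11, 75, 39), (16, 73, 39), (11, 74, 43), (10, 77, 44), (10, 79, 45), (12, 76, 46), (11, 79, 49), (19, 77, 50), (19, 79, 50), (13, 78, 50), (14, 75, 50), (16, 80, 51), (11, 76, 51), (14, 78, 52), (14, 70, 53)]
prop slope 0.277 n 22 maxz 43.0
[(12, 73, 28), (18, 71, 28), (11, 75, 31), (11, 73, 33), (11, 75, 34), (10, 77, 37), (10, 75, 39), (15, 73, 41), (9, 77, 41), (11, 74, 43), (10, 77, 45), (10
[... 565 characters left out ...]
1, 72, 28), (20, 69, 28), (17, 75, 29), (14, 73, 29), (19, 76, 30), (12, 75, 30), (19, 68, 31), (17, 75, 32), (11, 75, 33), (20, 77, 34), (19, 74, 35), (14, 76, 35), (12, 76, 37), (17, 77, 37), (16, 75, 38), (15, 77, 39), (19, 75, 39), (10, 77, 40), (12, 76, 41), (14, 76, 42), (19, 71, 58), (21, 75, 58)]
22 [(11, 72, 24), (19, 73, 25), (20, 70, 26), (14, 73, 26), (17, 77, 27), (19, 68, 28), (16, 74, 28), (19, 74, 29), (13, 73, 29), (16, 73, 30), (12, 75, 30), (11, 73, 32), (14, 74, 34), (21, 72, 35), (20, 77, 35), (19, 75, 36), (9, 76, 36), (17, 76, 36), (20, 72, 37), (12, 76, 38), (15, 77, 39), (19, 76, 40), (12, 75, 40), (10, 77, 40), (18, 78, 41), (15, 78, 43), (20, 73, 56), (20, 73, 59)]
```

arm_command(targets=[[[0, 0.004, 0], [0, 0, 0.0006], 255], [[0, 0.008, 0], [0, 0, 0.0011], 255], [[0, 0.008, 0], [0, 0, 0.0011], 255], [[0, 0.008, 0], [0, 0, 0.0011], 255]])

```text
t: 16.55
eef_pos: [408.3, 309.0, 48.9]
tcp_rot: [3.141, 0.095, 1.438]
ft_force: [-0.1, -4.1, 6.6]
opening: 0.228
```

```bash
cat >> h.py <<'E'
def sl(t):
    z=np.load(f"sc{t}.npz",allow_pickle=True); P=cloud(z["cal"].item(),z["d"]);S=np.stack([(P-O)@ex,(P-O)@ey,P[...,2]],-1).reshape(-1,3)
    k=S[(S[:,0]>9)&(S[:,0]<22)&(S[:,1]>68)&(S[:,1]<92)&(S[:,2]>24)&(S[:,2]<60)]; k=k[np.argsort(k[:,2])]; print(t,[tuple(int(v) for v in r.round()) for r in k])
E
python3 - <<'E'
from h import *
look("23");sl("23");tops("23");cmp(["21","22","23"])
E
```

```text
t 16.55 [408.3 309.   48.9] [3.141 0.095 1.438] [-0.1 -4.1  6.6] [-0.75  0.07  0.01]
front plate z 59.7 n 119
tilt 0.131 139
blk [-60.9  22.7]
sc prop top y [] n 2
side prop top y [75. 76.] n 4
23 [(21, 91, 25), (13, 72, 25), (20, 69, 25), (21, 73, 25), (19, 74, 26), (11, 74, 26), (17, 75, 26), (16, 73, 27), (18, 72, 27), (14, 74, 30), (20, 71, 30), (16, 73, 30), (19, 73, 31), (11, 73, 31), (13, 77, 32), (16, 73, 33), (12, 71, 33), (14, 74, 33), (19, 69, 34), (19, 74, 35), (15, 72, 36), (12, 76, 37), (19, 74, 38), (11, 74, 38), (13, 74, 39), (21, 76, 59), (21, 68, 59)]
183 [(10, 85, 63), (11, 82, 62), (55, 76, 2), (55, 73, 1), (14, 75, 54), (14, 73, 54), (12, 70, 56), (-241, 97, 392)]
184 [(54, 81, 1), (53, 79, 2), (53, 76, 1), (53, 74, 0), (14, 75, 51), (13, 73, 52), (12, 71, 52), (51, 64, -1)]
185 [(51, 82, 1), (52, 79, -2), (51, 77, -1), (49, 75, 1), (13, 76, 48), (12, 73, 49), (12, 71, 48), (47, 65, 0)]
186 [(47, 83, 2), (47, 80, 2), (47, 78, 1), (46, 75, 1), (20, 75, 34), (11, 74, 47), (10, 72, 47), (45, 65, -2)]
187 [(46, 83, -1), (46, 81, -1), (42, 79, 3), (25, 78, 26), (26, 75, 23), (10, 74, 44), (10, 72, 43), (25, 68, 21)]
```

View pics/cmp23.png

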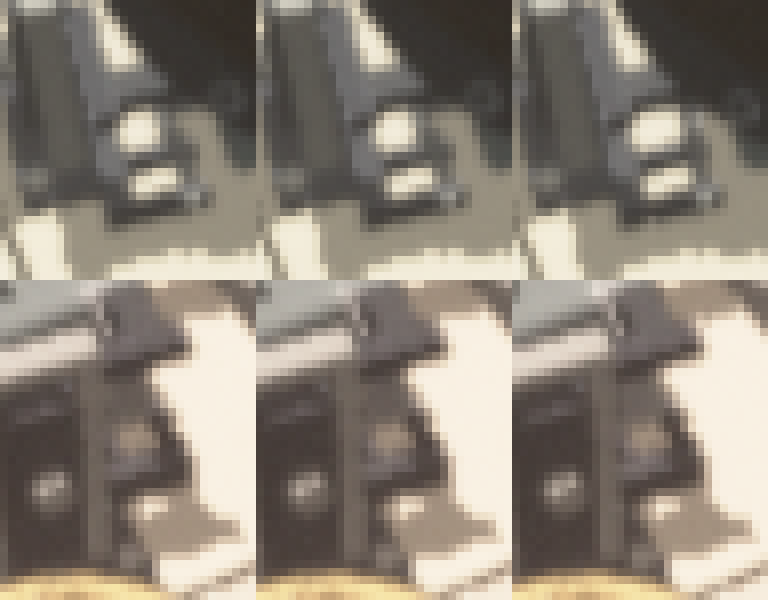

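The prop has snapped upright: its face is at y≈72–75 all the way up, and the gap in the side view jumped wide. Now I'll let the plate down gently onto it.

arm_command(targets=[[[0, -0.005, 0], [0, 0, -0.0007], 255], [[0, -0.01, 0], [0, 0, -0.0014], 255], [[0, -0.015, 0], [0, 0, -0.0021], 255], [[0, -0.02, 0], [0, 0, -0.0028], 255], [[0, -0.03, 0], [0, 0, -0.0042], 255], [[0, -0.04, 0], [0, 0, -0.0056], 255], [[0, -0.04, 0], [0, 0, -0.0056], 255]])

```text
t: 17.35
eef_pos: [408.5, 310.5, 54.2]
tcp_rot: [3.14, 0.134, 1.439]
ft_force: [-0.1, -1.7, 0.5]
opening: 0.23
```

Run:
```python
from h import *
look("24");sl("24");tops("24")
```

```text
t 17.35 [408.5 310.5  54.2] [3.14  0.134 1.439] [-0.1 -1.7  0.5] [-0.02  0.02  0.04]
front plate z 58.8 n 120
tilt 0.136 132
blk [-60.4  22.7]
sc prop top y [] n 2
side prop top y [77. 75. 75.] n 6
24 [(16, 73, 24), (19, 92, 24), (19, 73, 25), (13, 91, 25), (21, 72, 25), (13, 72, 25), (10, 70, 26), (16, 72, 26), (12, 75, 27), (18, 72, 27), (21, 73, 29), (15, 72, 29), (13, 73, 29), (11, 72, 31), (19, 74, 32), (20, 70, 32), (14, 74, 33), (18, 73, 34), (16, 74, 34), (11, 73, 35), (18, 71, 35), (16, 73, 36), (20, 72, 37), (10, 73, 37), (14, 75, 37), (13, 73, 38), (20, 73, 56), (20, 73, 59)]
183 [(10, 85, 64), (10, 82, 63), (56, 76, 0), (18, 77, 51), (15, 75, 54), (15, 72, 53), (14, 70, 53), (15, 68, 51)]
184 [(54, 81, 1), (53, 79, 1), (53, 76, 0), (52, 74, 1), (15, 75, 50), (13, 73, 51), (11, 71, 53), (50, 64, 0)]
185 [(54, 82, -3), (50, 80, 1), (49, 77, 2), (49, 75, 2), (17, 75, 44), (11, 74, 50), (9, 71, 52), (47, 65, 0)]
186 [(48, 83, 1), (47, 80, 2), (46, 78, 2), (48, 75, -2), (20, 75, 36), (11, 74, 46), (11, 72, 45), (44, 65, 0)]
187 [(46, 83, 0), (45, 81, 0), (44, 78, 0), (26, 78, 24), (25, 75, 24), (11, 74, 43), (9, 72, 45), (24, 68, 23)]
```

The plate rests on the prop and the handle force is gone. Now I'll ease the bar free and draw it out.

arm_command(targets=[[[0, -0.02, 0], [0, 0, -0.0033], 255], [[0, -0.04, 0], [0, 0, -0.0066], 255], [[0, -0.04, 0], [-0.008, 0, -0.0068], 255], [[0, -0.04, 0], [-0.02, 0, -0.007], 255], [[0, -0.04, 0], [-0.035, 0, -0.0075], 255], [[0, -0.04, 0], [-0.045, 0, -0.01], 255], [[0, -0.04, 0], [-0.045, 0, -0.025], 255], [[0, -0.04, 0], [-0.045, 0, -0.05], 255]])

```text
t: 18.25
eef_pos: [402.8, 271.0, 109.6]
tcp_rot: [-3.14, 0.176, 1.437]
ft_force: [0.9, -0.3, -2.7]
opening: 0.229
```

Run:
```python
from h import *
look("25");sl("25")
s=env.state();T=R.from_euler('xyz',s["tcp_rot"]); print("tip",stand(s["eef_pos"]+T.apply([215,0,4])))
rel([408,262,150],R.from_euler('xyz',[np.pi,0,1.45]))
a=cv2.resize(np.load("sc25.npz")["p"][140:290,210:400],None,fx=4,fy=4,interpolation=cv2.INTER_CUBIC); cv2.imwrite("pics/sc25c.png",a)
```

```text
t 18.25 [402.8 271.  109.6] [-3.14   0.176  1.437] [ 0.9 -0.3 -2.7] [ 0.03  0.02 -0.  ]
front plate z 59.1 n 120
tilt 0.128 141
blk [-60.   26.3]
sc prop top y [] n 1
side prop top y [77. 75. 75.] n 5
25 [(19, 92, 24), (11, 73, 25), (21, 72, 25), (15, 76, 25), (13, 73, 26), (19, 75, 26), (11, 72, 28), (17, 75, 28), (19, 74, 29), (16, 72, 29), (18, 72, 30), (13, 71, 31), (21, 72, 31), (11, 73, 31), (17, 70, 31), (14, 76, 32), (20, 70, 32), (10, 72, 34), (15, 71, 34), (17, 75, 35), (13, 74, 36), (18, 72, 36), (20, 72, 37), (11, 73, 38), (13, 74, 39), (21, 74, 58), (20, 72, 59)]
tip [-21.40958518  -0.33628403  71.49033894]
rot [ 0.0032  0.1712 -0.0125] shift [-16.3   5.1 -35.7]
```

View pics/sc25c.png

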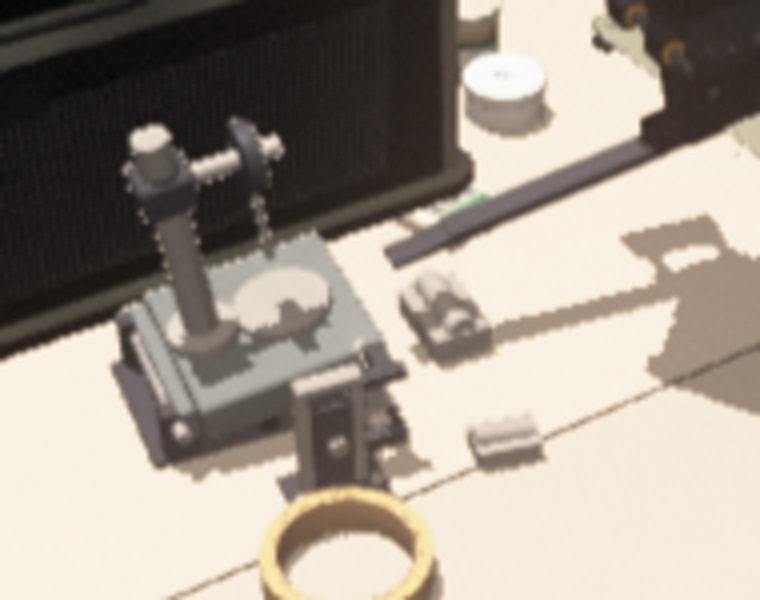

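The bar is out, with its tip clear at crop (395,255), and the plate stays propped. Now I'll level it and swing back to its original place.

arm_command(targets=[[[0, 0.03, 0], [-0.004, 0, -0.015], 255], [[0, 0.09, 0], [-0.008, 0.002, -0.03], 255], [[0, 0.15, 0], [-0.014, 0.004, -0.036], 255], [[0, 0.173, -0.012], [-0.016, 0.005, -0.036], 255], [[0, 0.173, -0.012], [-0.016, 0.005, -0.036], 255]])

```text
t: 18.85
eef_pos: [406.9, 261.2, 147.7]
tcp_rot: [-3.141, 0.001, 1.449]
ft_force: [0.4, -0.7, -1.6]
opening: 0.229
```

Run:
```python
from h import *
print(env.state()["eef_pos"],env.state()["tcp_rot"]);rel([454,298.7,140],R.from_euler('xyz',[np.pi,0,2.643]))
```

```text
[406.87900676 261.17638246 147.68133492] [-3.14139940e+00  9.23686541e-04  1.44895841e+00]
rot [-7.000e-04  7.000e-04 -1.194e+00] shift [43.  42.2  7.6]
```

arm_command(targets=[[[0, 0, -0.07], [0.001, 0.001, 0], 255], [[0, 0, -0.21], [0.004, 0.004, 0], 255], [[0, 0, -0.35], [0.008, 0.008, 0], 255], [[0, 0, -0.49], [0.014, 0.014, 0], 255], [[0, 0, -0.63], [0.02, 0.02, 0], 255], [[0, 0, -0.77], [0.027, 0.027, 0], 255], [[0, 0, -0.91], [0.034, 0.034, 0], 255], [[0, 0, -1.05], [0.04, 0.04, 0], 255]])

```text
t: 19.65
eef_pos: [451.7, 297.5, 147.0]
tcp_rot: [-3.139, 0.001, 2.506]
ft_force: [-0.6, -0.1, -1.6]
opening: 0.23
```

Run:
```python
from h import *
print(env.state()["eef_pos"],env.state()["tcp_rot"]);rel([454,298.7,60],R.from_euler('xyz',[np.pi,0,2.643]))
```

```text
[451.6913822  297.49676046 147.00867768] [-3.13912553e+00  5.78221579e-04  2.50588526e+00]
rot [-0.0025  0.0004 -0.1371] shift [-1.1  2.6 87. ]
```

arm_command(targets=[[[0, 0, -0.08], [-0.001, 0.002, 0.01], 255], [[0, 0, -0.137], [-0.001, 0.002, 0.03], 255], [[0, 0, -0.137], [-0.001, 0.002, 0.055], 255], [[0, 0, -0.137], [-0.001, 0.002, 0.075], 255], [[0, 0, -0.137], [-0.001, 0.002, 0.087], 255], [[0, 0, -0.137], [-0.001, 0.002, 0.087], 255]])

```text
t: 20.25
eef_pos: [452.9, 298.0, 59.2]
tcp_rot: [-3.138, -0.001, 2.637]
ft_force: [0.3, 0.6, -1.5]
opening: 0.233
```

Run:
```python
from h import *
s=env.state();print(s["eef_pos"],s["tcp_rot"],s["ft_force"]);c,p,d=grab("side","s26");q=barfit(c,d,s)
for a in range(45,230,30):
    k=q[(q[:,0]>=a)&(q[:,0]<a+30)&(q[:,2]<20)]
    if len(k): print(a,len(k),"y %.1f..%.1f"%(k[:,1].min(),k[:,1].max()),"z",np.median(k[:,2]).round(1))
c,p,d=grab("wrist","w26")
```

```text
[452.86522491 298.0064752   59.1960362 ] [-3.13793184e+00 -1.31920321e-03  2.63731707e+00] [ 0.3374426   0.56637671 -1.51204563]
45 146 y -10.9..10.0 z -6.0
75 143 y -10.9..10.0 z -5.9
105 144 y -10.8..9.8 z -6.1
135 142 y -10.7..9.7 z -5.9
165 139 y -10.4..10.8 z -4.5
195 89 y -11.1..10.3 z -2.2
```

View pics/w26.png

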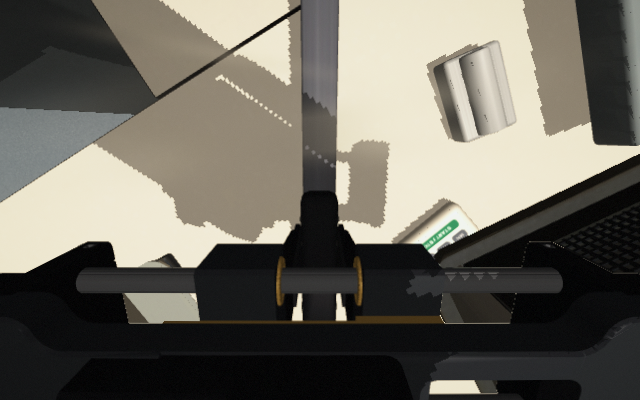

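arm_command(targets=[[[0, 0, 0], [0, 0, 0.02], 255], [[0, 0, 0], [0, 0, 0.038], 255], [[0, 0, 0], [0, 0, 0.047], 255], [[0, 0, 0], [0, 0, 0.051], 255], [[0, 0, 0], [0, 0, 0.053], 255], [[0, 0, 0], [0, 0, 0.054], 255], [[0, 0, 0], [0, 0, 0.054], 255]])

```text
t: 21.05
eef_pos: [453.9, 298.5, 7.4]
tcp_rot: [-3.142, 0.001, 2.637]
ft_force: [0.1, -0.5, -1.6]
opening: 0.231
```

arm_command(targets=[[[0, 0, 0], [0, 0, 0.0015], 255], [[0, 0, 0], [0, 0, 0.0025], 255], [[0, 0, 0], [0, 0, 0.003], 255], [[0, 0, 0], [0, 0, 0.003], 255]])

```text
t: 21.45
eef_pos: [453.7, 298.4, 4.5]
tcp_rot: [-3.141, 0.001, 2.637]
ft_force: [-0.9, -1.1, 5.5]
opening: 0.227
```

Contact with the table (+7 N). I'll release to a partial opening, then rise.

arm_command(targets=[[[0, 0, 0], [0, 0, 0], 150], [[0, 0, 0], [0, 0, 0], 130], [[0, 0, 0], [0, 0, 0], 120], [[0, 0, 0], [0, 0, 0], 120]])

```text
t: 21.85
eef_pos: [453.6, 298.4, 3.9]
tcp_rot: [-3.141, 0.0, 2.637]
ft_force: [0.1, 0.3, 0.4]
opening: 0.498
```

arm_command(targets=[[[0, 0, 0], [0, 0, -0.01], 120], [[0, 0, 0], [0, 0, -0.04], 120], [[0, 0, 0], [0, 0, -0.08], 120], [[0, 0, 0], [0, 0, -0.12], 120], [[0, 0, 0], [-0.02, -0.04, -0.15], 120], [[0, 0, 0], [-0.04, -0.08, -0.16], 120], [[0, 0, 0], [-0.04, -0.08, -0.16], 120]])

```text
t: 22.55
eef_pos: [450.1, 205.8, 166.5]
tcp_rot: [3.141, 0.003, 2.635]
ft_force: [0.2, 1.5, -0.5]
opening: 0.526
```

Run:
```python
from h import *
look("30");sl("30")
c,p,d=grab("side","s31")
def blob(P,u0,u1,v0,v1,zmin,zmax):
    s=P[v0:v1,u0:u1]; q=s[(s[...,2]>zmin)&(s[...,2]<zmax)]; r=cv2.minAreaRect(q[:,:2].astype(np.float32)); print(np.round(r[0],1),np.round(r[1],1),round(r[2],1),"z",np.percentile(q[:,2],[5,50,95]).round(1))
z0=np.load("side0.npz",allow_pickle=True)
for P in (cloud(z0["cal"].item(),z0["d"]),cloud(c,d)):
  for b in ((245,380,243,270,6,40),(330,380,245,270,14,40),(345,382,205,236,8,25),(404,434,222,252,20,40),(433,465,212,245,30,70),(292,330,197,222,5,50)): blob(P,*b)
P=cloud(c,d); q=P[243:270,245:335].reshape(-1,3); q=q[(q[:,2]>4)]; dd=(q[:,:2]-[383,337])@[-.879,.477]; k=(dd>-40)&(dd<88)&(q[:,2]>7); print("blade slope",np.polyfit(dd[k],q[k][:,2],1))
cv2.imwrite("pics/s31c.png",cv2.resize(p[90:305,200:480],None,fx=2.7,fy=2.7))
```

```text
t 22.55 [450.1 205.8 166.5] [3.141e+00 3.000e-03 2.635e+00] [ 0.2  1.5 -0.5] [0.01 0.01 0.01]
front plate z 58.6 n 122
tilt 0.131 150
blk [-63.5  22.6]
sc prop top y [] n 1
side prop top y [] n 0
30 [(11, 74, 26), (14, 74, 27), (20, 71, 27), (11, 73, 28), (15, 71, 28), (19, 74, 29), (17, 75, 29), (13, 73, 29), (11, 73, 31), (19, 74, 32), (18, 71, 32), (10, 71, 33), (14, 74, 33), (16, 73, 34), (21, 72, 34), (20, 70, 35), (13, 73, 35), (15, 72, 36), (10, 71, 36), (18, 73, 37), (13, 73, 39), (20, 73, 56), (20, 72, 59), (21, 68, 59)]
[383.  337.1] [ 24.  268.6] 61.5 z [ 7.  11.6 25.5]
[461.7 294.5] [23.9 89.5] 61.6 z [16.7 23.9 26.3]
[529.9 377.8] [59.8 69.1] 13.4 z [10.8 16.7 22.1]
[620.1 273.9] [60.2 60.9] 42.6 z [27.3 33.2 35.4]
[677.9 266.2] [49.3 68.6] 76.4 z [33.8 59.5 62.2]
[424.6 443.7] [41.  60.5] 84.0 z [ 9.4 23.1 32.9]
[370.8 343.8] [ 23.4 241. ] 61.0 z [ 7.1 11.1 25.4]
[448.5 299.9] [22.3 61.1] 63.6 z [16.5 23.9 26.4]
[512.3 361.9] [17.8 40.5] 15.1 z [ 9.4 15.9 18.9]
[625.2 263.2] [61.1 37.4] 30.4 z [24.8 33.2 35.3]
[677.7 266.4] [49.3 68.7] 77.4 z [34.2 59.4 61.9]
[400.  428.4] [ 2.8 14. ] 79.0 z [ 5.4  8.6 12.2]
blade slope [5.03708814e-04 1.05635266e+01]
```

View pics/s31c.png

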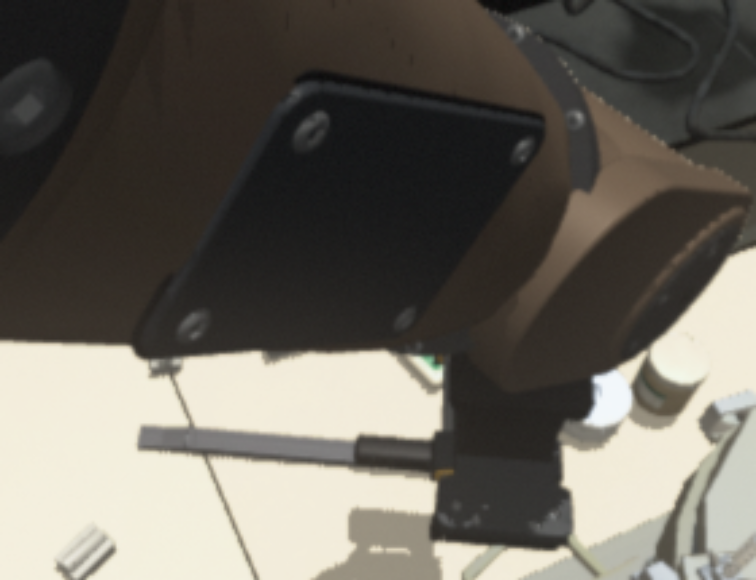

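The bar lies flat: the blade slope is 0.0005 and its top is at 10.5, back where it started. The prop is upright and the plate is up. Handing in.

```bash
python3 -c "
from cell import env
print(env.state()['t']); print(env.job_done())"
```

```text
22.7
the job is handed in; nothing more can be done
None
```

I raised the plate's front edge with the pry bar until the spring prop swung in under the tab, and let the plate down onto the prop. I then drew the bar out and laid it flat where it had started. The job was handed in at 22.7 s; it reports no verdict.

**Last checks:**
- **Prop and plate:** The prop stands upright. The plate's front has risen about 14 mm, a tilt of about 0.12 to 0.13 rad.
- **Bar:** It lies flat, with a blade slope of 0.0005, clear of the plate and the block.
- **Force:** The handle force stayed at or below about 10 N throughout, so I estimate about 25 N on the plate, against the limit of 45 N. I saw no sign of the hook being reached.
- **Bystanders:** The jar measured unmoved. The final side view showed only parts of the tin and the timer because the arm hid them. I could not re-measure those two, but nothing in the forces or pictures suggested they were touched.

Some readings disagreed. The prop angle from single depth fits was noisy, between 0.16 and 0.32 just before it snapped in. The block position also jumped by up to 6 mm between looks because the bar hid part of it. I relied on the clear jump of the prop between two pictures, and on the ridge position seen mid-lift, which matched the start to within 1 mm.

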